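# Chromatography plate set for its photograph, lamp hood held at the index

## Task

Take the taller of the two glass chromatography plates out of the grey drying rack and lean it in the viewing stand for its photograph: foot on the deck right behind the metal lip and about central, back against the bent-wire rest, white coated face (the one with the spots) to the stand's open front; then let go of it. Next take the parked lamp hood by its bar handle and swing it over towards the plate until its pointer lines up with the index arm set on the quadrant scale; leave that index, the shorter plate and the things round about where they are. The hood has no stay, so do not let it fall or go far below the index, and finish while still holding it steady at the index, clear of the plate.

Things in the scene. Friction and masses are not known exactly. Their poses are not given: they have to be found in the camera images.
- tall_plate: the taller chromatography plate: glass 50 mm wide (its y), 5.5 mm thick (its x), 100 mm tall (its z), 60 g, white coating with small grey spots and two thin lines on its -x face, bare glass on +x; origin at the centre of its bottom edge. Starts upright in one of the two outer slots of the rack. It can be gripped from above across its 50 mm width, by its two upright edges near the top
- tall_plate_top (a point): centre of the taller plate's top edge, 100 mm from its bottom edge; same axes as the plate
- short_plate: the shorter plate, 50 x 5.5 x 70 mm, same make, same frame; in the other outer slot; must stay
- rack: grey drying rack, fixed block 132 (x) x 80 (y) x 28 mm, origin at the centre of its underside; three slots across it at x = -40, 0, +40 mm, each 7.5 x 52 mm, 16 mm deep with its floor 12 mm above the bench. Plates stand in it with the same axes as the rack
- stand: viewing stand, fixed, 240 (x) x 166 (y) mm; origin under its centre on the bench; -x is its open front, the hood hinge is at the back. Deck 30 mm up. Cheeks (y -78 and +78 mm, 151 mm high, x 62 to 118 mm, stubs 50 mm high forward to x 33 mm) leave 150 mm between them; further forward the sides are open. Quadrant scale (radius 64 mm about the hinge) outside the cheek at y -78 mm
- stand_lip (a point): the middle of the lip's rear face, where it meets the deck (stand frame x -80, y 0, z 30 mm): the plate's foot goes just behind it (+x side). Lip 100 mm long (y), 8 mm high, 6 mm thick. Stand axes
- stand_rest (a point): the middle of the top bar of the bent-wire rest (stand frame x -48.6, y 0, z 88 mm): wire 6 mm thick, bar 36 mm long along y, its two legs running down and back to the deck. A plate with its foot at the lip leans on it 0.38 rad (22 degrees) from upright, its top towards the hinge. Stand axes
- hood_hinge (a point): the hood's hinge axis, at its middle (stand frame x 110, y 0, z 135 mm); the axis runs along the stand's y; stand axes
- hood (a joint): angle of the lamp hood above level, rad: 0 = level over the stand, 1.57 = upright, 1.92 = parked open against its stop, leaning back, where it stays by itself. Free hinge with hardly any friction: short of upright the hood falls shut. Hood 0.35 kg
- hood_handle (a point): middle of the hood's bar handle: round steel bar 12 mm thick, 120 mm long along the stand's y, 200 mm from the hinge axis, on two arms 52 mm either side of its middle, with 32 mm free between bar and hood. At hood angle a it lies 200*cos(a) mm towards the stand's -x and 200*sin(a) mm above the hinge. Its x axis points from handle to hinge
- index (a joint): angle above level at which the index arm is set, rad, measured like the hood's (0.55 to 0.98); held by friction, must not be moved. The hood's pointer lines up with it when the two angles are equal
- index_tip (a point): tab at the end of the index arm, 76 mm from the hinge axis, outside the quadrant (89 mm to the stand's -y side of its middle), with a small black clamp knob; the x axis points along the arm to the hinge
- wash_bottle: plastic wash bottle, 206 mm high, bystander; origin under its centre
- vial: small clear glass bottle with black cap, 34 x 78 mm, bystander; origin under its centre
- timer: flat lab timer, 62 x 62 x 18 mm, bystander
- tweezers: steel tweezers lying flat, 125 mm long, bystander
There are look-alikes about, which are no part of the job. Leave any red look-alike of the tall_plate alone.

How it is judged:
By the outcome, as a careful person would: the job done as asked, in the order asked, and still so for the second after the job is handed in, while the arm keeps its last pose, push and grip.
It also fails if it takes over 58 s, if anything falls off the work surface, if the arm or the gripper's body presses on something with over 40 N, if the wrist force passes 120 N, or if a joint passes its speed limit or range.

## Robot

A 7-joint arm with a two-finger parallel gripper is mounted at the origin on a cart in front of the work surface, level with it; the furniture and walls round the work are solid. World frame = base frame: x ahead of the robot, y to its left, z up, the work surface at z = 0. Lengths are in m, angles in rad, forces in N, time in s.
With the tool pointing down it reaches from about 0.4 to 0.925 m from the base axis. Payload 4.1 kg.
Tool frame: the origin (TCP) lies midway between the tips of the shut fingers; the grasp point (between the pads) lies 19 mm behind it; y points along the fingers, z is the direction in which the jaws open and shut, and the axes are right-handed (so a half turn about y gives the same grasp; the last joint's range is limited). The gripper opens to 85 mm and grips with 20 to 120 N. Pads are 22 mm wide; open, the fingers measure 114 mm over their backs; the gripper's body (76 mm by 85 mm) begins 54 mm behind the grasp point. The pads swing forward as they close: fully open they stand 13 mm farther back than shut.
Start: joints at [-1.29, 0.398, 0.045, 1.537, -0.019, 1.207, -0.051], TCP at [0.241, 0.604, 0.231] pointing down, gripper open.
Joint ranges: [-2.82, 2.82], [-0.49, 2.23], [-1.37, 1.46], [0, 2.46], [-1.36, 4.5], [0.23, 2], [-2.94, 2.94]. Speed limits (rad/s): [2.57, 2.57, 3.14, 3.14, 3.14, 3.14, 3.14].

## Interface

Orientations are given as a unit quaternion [x, y, z, w].
In Python, from cell import env gives the robot as it stands.
- The arm moves only by the tool apply_moves, never from a script. Its argument "deltas" is a list of rows, each an object with "offset": the shift along the tool's x, y, z in mm, a list of three; "turn": the turn about the tool's y in degrees; "fingers": the closure, from -1 (fully open) to 1 (shut). In form: [{"offset": [dx, dy, dz], "turn": turn, "fingers": fingers}, ...]. A call has 1 to 10 rows; each row shifts and turns the pose as measured when the row begins, along the tool's axes as they then stand; what a row does not reach is not made up. A row lasts 1/10 s, in which the tool goes at most 50 mm and 8.59 degrees, less where a joint would pass 70% of its speed; a pose out of reach is approached as far as the arm can. A call is refused whole if a number of a shift passes 50 or a number of a turn 8.59, either way. A call with a gripper value outside its range is refused whole. The fingers move at their own pace and stop on an object; the grip force is fixed at half the most. Time passes only in rows, so rows that do not move let the fingers close. It gives the time, the measured TCP pose, the force and the opening at its end, in the units of the state.
- env.get_obs(): the state, without advancing time (a new reading comes with each control period).
- env.grab_frame(name): name is "scene" or "top"; returns the picture (420x560x3 uint8, red, green, blue); there is no depth.
- env.camera_params(name): a dict with "intrinsics" (3x3 intrinsics, pixels), "R" (3x3) and "t" (3): a world point X has camera coordinates R X + t. Camera axes: x right, y down, z forward; pixel columns grow to the right and rows downward; lengths in m; the calibration is good to about 2 mm. A picture is of the moment at which its call begins. camera_params takes no time and is no camera call.
- env.close_job(): hands the job in, once; it reports no verdict.
The state is a dict: "t": time; "q": joint angles; "joint_velocities": joint speeds; "tau": joint torques, N m; "tcp_pos": TCP position; "orientation": TCP orientation; "contact_force": force on the tool from outside, world axes, zero at the start; "moment": the same for the moment, N m; "opening": finger opening in m.
Only numpy, scipy, OpenCV 4.12 (cv2) and the standard library are available. Lean on these libraries where they do the work, as an engineer would, in place of code of your own. Each camera call takes 0.05 s, during which the arm holds its last target. There are 200 camera calls.

## Working session

There is one attempt and no reset: what is moved stays moved. The work goes in short steps, Python scripts to look and compute and a tool call to move; the robot and the scene stay as the last step left them, time stands still between calls to the robot, and variables do not carry over. Pictures are saved under pics/ and viewed, about 8 in all and at most 12, crops included, and the job is handed in when it is done.

Besides the shell and the picture viewer there is one more tool, called after "Call:" by a JSON object that holds its "method" and its "body", one argument or row to a line. apply_moves: Moves the arm, as the interface text tells. Its arguments: {"type":"object","properties":{"deltas":{"type":"array","items":{"type":"object","properties":{"offset":{"type":"array","items":{"type":"number"}},"turn":{"type":"number"},"fingers":{"type":"number"}}}}},"required":["deltas"]}

```bash
mkdir -p pics; python3 - <<'E'
from cell import env
import cv2,numpy as np
np.set_printoptions(precision=4,suppress=True)
for n in("scene","top"):
    im=env.grab_frame(n); cv2.imwrite(f"pics/{n}0.png",im[:,:,::-1])
    p=env.camera_params(n); print(n,p)
o=env.get_obs(); print(o)
E
```

```text
scene {'intrinsics': array([[477.2324,   0.    , 279.8405],
       [  0.    , 477.2324, 213.4209],
       [  0.    ,   0.    ,   1.    ]]), 'R': array([[-0.4468, -0.8945, -0.0134],
       [-0.3857,  0.2062, -0.8993],
       [ 0.8072, -0.3966, -0.4371]]), 't': array([0.2159, 0.3079, 0.8936])}
top {'intrinsics': array([[429.6153,   0.    , 275.5838],
       [  0.    , 429.6153, 203.9163],
       [  0.    ,   0.    ,   1.    ]]), 'R': array([[ 0.0107, -0.9999,  0.0032],
       [-0.997 , -0.0109, -0.0766],
       [ 0.0767, -0.0024, -0.9971]]), 't': array([-0.0273,  0.5212,  1.4222])}
{'t': 0.1, 'q': array([-1.29  ,  0.3991,  0.045 ,  1.5377, -0.0187,  1.2069, -0.0507]), 'joint_velocities': array([ 0.0011, -0.003 , -0.0003, -0.0026, -0.0006, -0.0007,  0.0003]), 'tau': array([  0.0042, -47.6266,   1.3706, -25.4951,   0.0121,   0.0051,
         0.    ]), 'tcp_pos': array([0.2407, 0.6032, 0.2304]), 'orientation': array([ 0.695 , -0.1335,  0.1334, -0.6938]), 'contact_force': array([ 0.1359,  0.5226, -0.0237]), 'moment': array([ 0.0073, -0.0334, -0.0443]), 'opening': 0.0855232078179648}
```

View pics/scene0.png

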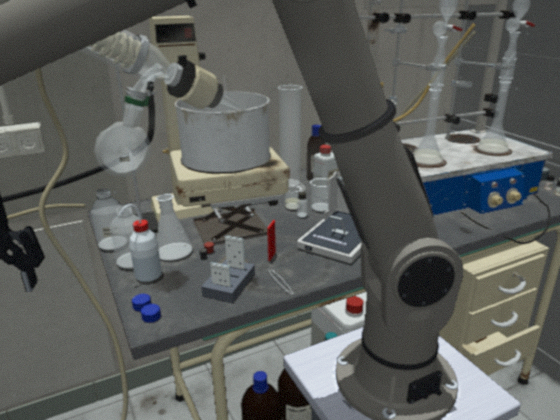

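View pics/top0.png

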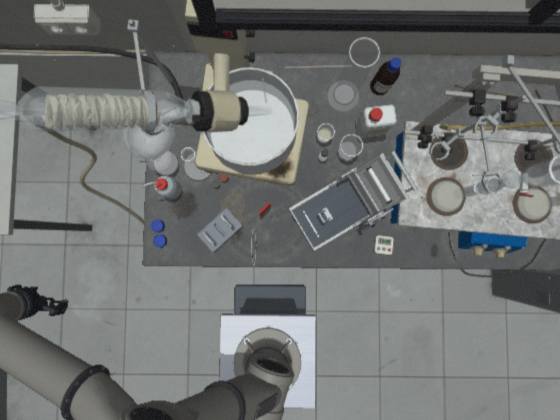

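The scene view shows the rack with two white-faced plates: the taller at about (235,250) and the shorter at about (220,272). There is also a red plate at (271,240) and the stand at (335,238). In the top view the rack is at (219,230), the red plate at (265,209), the stand at (350,203), the hood bar at (403,170) and the timer at (383,245).

Candidates for the tall plate are scene (235,250), (220,272) and the red one at (271,240). The far one in the rack, at (235,250), looks like the tall one, so I'll check it in a close crop.

```bash
python3 - <<'E'
import cv2,numpy as np
t=cv2.imread("pics/top0.png");s=cv2.imread("pics/scene0.png")
def crop(im,x,y,w,h,k):
    c=cv2.resize(im[y:y+h,x:x+w],None,fx=k,fy=k,interpolation=cv2.INTER_CUBIC)
    for i in range(0,w,10):
        cv2.line(c,(i*k,0),(i*k,6),(0,255,255),1)
        if i%20==0: cv2.putText(c,str(x+i),(i*k,18),0,.4,(0,255,255),1)
    for i in range(0,h,10):
        cv2.line(c,(0,i*k),(6,i*k),(0,255,255),1)
        if i%20==0: cv2.putText(c,str(y+i),(8,i*k+4),0,.4,(0,255,255),1)
    return c
a=crop(t,285,150,133,100,6)
cv2.imwrite("pics/c1.png",a)
b=crop(t,190,200,60,60,6);d=crop(s,195,228,70,75,6)
H=450;o=np.zeros((H,780,3),np.uint8);o[:360,:360]=b;o[:,360:]=d
cv2.imwrite("pics/c2.png",o)
E
```

```text
(no output)
```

View pics/c1.png

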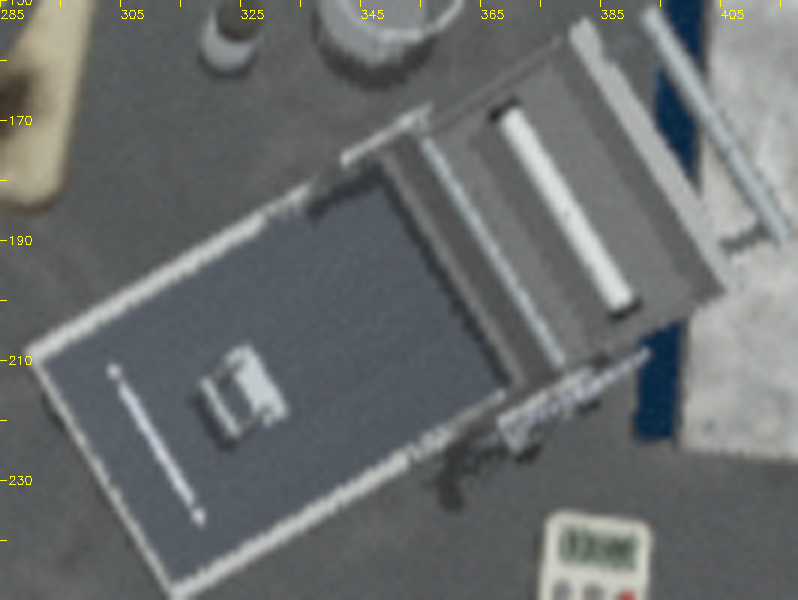

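View pics/c2.png

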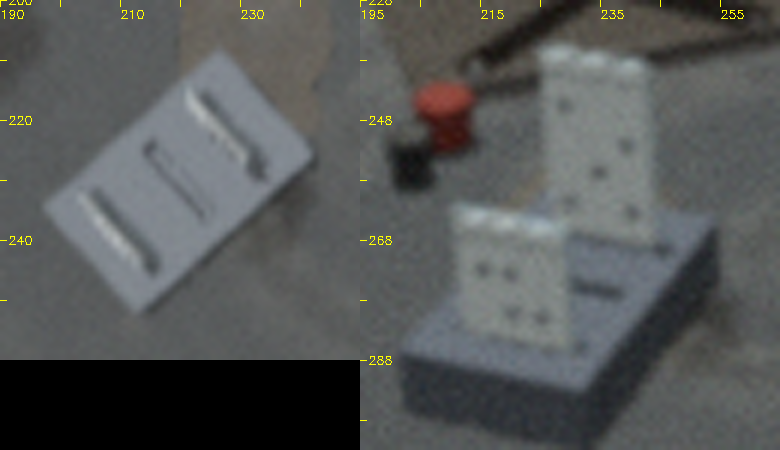

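The crops confirm that the tall plate is the one in the far slot, scene (234,255), with its coated, spotted face towards the scene camera. That makes it the rack's +x slot. The stand's front corners are at top (290.3,208.3) and (314.2,249.7). The lip ends are at (303.7,211.3) and (318,236.7), the bar ends at (393.3,152) and (415.8,189.7), and the index knob is near (360,231.5).

```bash
cat > h.py <<'E'
import numpy as np, cv2
from scipy.optimize import least_squares
from scipy.spatial.transform import Rotation as Rn
from cell import env
np.set_printoptions(precision=4,suppress=True)
P={n:env.camera_params(n) for n in("scene","top")}
def proj(n,X):
    p=P[n]; c=np.asarray(X)@p["R"].T+p["t"]; u=c@p["intrinsics"].T
    return u[...,:2]/u[...,2:]
def w(pose,L):
    x,y,a=pose; L=np.atleast_2d(L)/1000.; c,s=np.cos(a),np.sin(a)
    return np.c_[x+c*L[:,0]-s*L[:,1], y+s*L[:,0]+c*L[:,1], L[:,2]]
def fit(obs,x0):
    f=lambda q:np.concatenate([(proj(n,w(q,L))[0]-px) for n,L,px in obs])
    r=least_squares(f,x0,loss="soft_l1"); print(r.x,"res",r.fun.reshape(-1,2)); return r.x
def back(n,px,z):
    p=P[n]; d=p["R"].T@np.linalg.inv(p["intrinsics"])@[*px,1]; C=-p["R"].T@p["t"]; return C+d*(z-C[2])/d[2]
def st():
    o=env.get_obs(); M=Rn.from_quat(o["orientation"]).as_matrix()
    print("t",round(o["t"],2),"tcp",o["tcp_pos"]*1000,"F",o["contact_force"],"op",round(o["opening"]*1000,1)); return o,M
E
python3 - <<'E'
from h import *
T,S="top","scene"
h=1.92
hx=110-200*np.cos(h);hz=135+200*np.sin(h)
s=fit([(T,[-120,83,30],[290.3,208.3]),(T,[-120,-83,30],[314.2,249.7]),(T,[-83,50,38],[303.7,211.3]),(T,[-83,-50,38],[318,236.7]),
 (T,[hx,60,hz+4],[393.3,152]),(T,[hx,-60,hz+4],[415.8,189.7])],[.4,-.2,-1.05])
r=fit([(T,[66,40,28],[225.8,208.3]),(T,[66,-40,28],[243,226.3]),(T,[-66,-40,28],[213.3,252]),(T,[-66,40,28],[197,234.5]),
 (S,[66,-40,28],[254.5,264.7]),(S,[-66,-40,28],[233.3,292.2]),(S,[-66,40,28],[202,286.3]),
 (S,[40,25,112],[225,236.7]),(S,[40,-25,112],[243.3,238.8])],[.4,.1,-.7])
print("rest px",proj(T,w(s,[[-48.6,18,91],[-48.6,-18,91]])))
print("plate top",w(r,[40,0,112]),"lip",w(s,[-80,0,30]),"handle parked",w(s,[hx,0,hz]))
for a in(.55,.75,.98):
  X=w(s,[[110-76*np.cos(a),-89,135+76*np.sin(a)],[110-200*np.cos(a),0,135+200*np.sin(a)]]);print(a,X,np.hypot(X[1,0],X[1,1]),"top",proj(T,X[0]),"scene",proj(S,X[0]))
o,M=st();print(M)
E
```

```text
[ 0.4984 -0.2108 -1.0302] res [[-1.6783 -0.3701]
 [-0.1062  1.4517]
 [-0.316  -0.5858]
 [ 0.8426  0.1433]
 [-0.2123 -0.5316]
 [ 0.9755  0.3734]]
[ 0.4314  0.1632 -0.8091] res [[ 0.3723 -0.4282]
 [-0.5587 -0.8757]
 [-0.1946  0.6735]
 [-0.1573  0.4499]
 [ 0.3888 -0.697 ]
 [-0.4161  0.7994]
 [-0.0976  0.2801]
 [ 0.0638 -1.0759]
 [ 0.4755 -0.0487]]
rest px [[318.9098 212.9066]
 [324.7022 222.6564]]
plate top [[0.459  0.1342 0.112 ]] lip [[ 0.4572 -0.1422  0.03  ]] handle parked [[ 0.5902 -0.3638  0.3229]]
0.55 [[ 0.4454 -0.2954  0.1747]
 [ 0.4673 -0.1589  0.2395]] 0.493543380732284 top [367.139  226.3692] scene [382.6625 183.2196]
0.75 [[ 0.4501 -0.3032  0.1868]
 [ 0.4797 -0.1796  0.2713]] 0.5122286935099358 top [370.67   224.6987] scene [384.2876 177.9871]
0.98 [[ 0.4569 -0.3146  0.1981]
 [ 0.4977 -0.2096  0.3011]] 0.5400074760812597 top [375.3956 222.3008] scene [386.439  172.5648]
t 0.1 tcp [240.7403 603.1614 230.3987] F [ 0.1359  0.5226 -0.0237] op 85.5
[[ 0.9288 -0.0005  0.3707]
 [-0.3707 -0.0017  0.9288]
 [ 0.0001 -1.     -0.0017]]
```

Call:
{"method": "apply_moves", "body": {
  "deltas": [
    {"turn": 8.2,"fingers": -1},
    {"turn": 8.2,"fingers": -1},
    {"turn": 8.2,"fingers": -1},
    {"offset": [40,0,-13],"fingers": -1},
    {"offset": [40,0,-13],"fingers": -1},
    {"offset": [40,0,-13],"fingers": -1},
    {"offset": [40,0,-13],"fingers": -1},
    {"offset": [40,0,-13],"fingers": -1},
    {"offset": [40,0,-13],"fingers": -1},
    {"offset": [40,0,-13],"fingers": -1}
  ]
}}

```text
invalid input at $.deltas[0]: expected keys offset, turn, fingers
```

```bash
cat >> h.py <<'E'
s=np.array([0.4984,-0.2108,-1.0302]); r=np.array([0.4314,0.1632,-0.8091])
def go(X,zang):
    """offset in tool axes after turning to z-axis angle zang (deg); X in m"""
    o,M=st(); cur=np.degrees(np.arctan2(M[1,2],M[0,2])); turn=(cur-zang+180)%360-180
    a=np.radians(zang); d=(np.asarray(X)-o["tcp_pos"])*1000
    print("zang",cur,"turn",turn,"offset after turn x,y,z",[d[0]*np.sin(a)-d[1]*np.cos(a),-d[2],d[0]*np.cos(a)+d[1]*np.sin(a)],"tilt",M[2,1],"q",o["q"])
E
python3 -c "
from h import *
go([.459,.1342,.23],43.65)"
```

```text
t 0.1 tcp [240.7403 603.1614 230.3987] F [ 0.1359  0.5226 -0.0237] op 85.5
zang 68.24390498750097 turn 24.593904987500963 offset after turn x,y,z [np.float64(489.980282659163), np.float64(0.39866617864905973), np.float64(-165.77508163803432)] tilt -0.9999984865374532 q [-1.29    0.3991  0.045   1.5377 -0.0187  1.2069 -0.0507]
```

Call:
{"method": "apply_moves", "body": {
  "deltas": [
    {"offset": [0,0,0],"turn": 8.2,"fingers": -1},
    {"offset": [0,0,0],"turn": 8.2,"fingers": -1},
    {"offset": [0,0,0],"turn": 8.2,"fingers": -1},
    {"offset": [40,0,-13],"turn": 0,"fingers": -1},
    {"offset": [40,0,-13],"turn": 0,"fingers": -1},
    {"offset": [40,0,-13],"turn": 0,"fingers": -1},
    {"offset": [40,0,-13],"turn": 0,"fingers": -1},
    {"offset": [40,0,-13],"turn": 0,"fingers": -1},
    {"offset": [40,0,-13],"turn": 0,"fingers": -1},
    {"offset": [40,0,-13],"turn": 0,"fingers": -1}
  ]
}}

```text
t: 1.1
tcp_pos: [0.3613, 0.3303, 0.2244]
orientation: [0.653, -0.281, 0.278, -0.646]
contact_force: [0.5, -0.1, 0.3]
opening: 0.0853
```

```bash
python3 -c "
from h import *
go([.459,.1342,.23],43.65)"
```

```text
t 1.1 tcp [361.3218 330.3394 224.4467] F [ 0.5331 -0.0957  0.3444] op 85.3
zang 43.42419999634993 turn -0.2258000036500789 offset after turn x,y,z [np.float64(209.34299509021477), np.float64(-5.553293040347517), np.float64(-64.70847667943917)] tilt -0.9999432998511704 q [-1.0645  0.1245  0.259   1.9159 -0.0352  1.1162 -0.0338]
```

Call:
{"method": "apply_moves", "body": {
  "deltas": [
    {"offset": [35,-1,-11],"turn": 0,"fingers": -1},
    {"offset": [35,-1,-11],"turn": 0,"fingers": -1},
    {"offset": [35,-1,-11],"turn": 0,"fingers": -1},
    {"offset": [35,-1,-11],"turn": 0,"fingers": -1},
    {"offset": [35,-1,-11],"turn": 0,"fingers": -1},
    {"offset": [30,0,-10],"turn": 0,"fingers": -1},
    {"offset": [5,0,0],"turn": 0,"fingers": -1},
    {"offset": [0,0,0],"turn": 0,"fingers": -1}
  ]
}}

```text
t: 1.9
tcp_pos: [0.4609, 0.1159, 0.2289]
orientation: [0.653, -0.285, 0.282, -0.643]
contact_force: [0.2, 0.3, -0.0]
opening: 0.0854
```

```bash
python3 -c "
from h import *
go([.459,.1342,.16],43.65)
im=env.grab_frame('scene'); cv2.imwrite('pics/s2.png',im[:,:,::-1])
c=im[130:290,180:440,::-1]; cv2.imwrite('pics/s2c.png',cv2.resize(c,None,fx=3,fy=3,interpolation=2))
"
```

```text
t 1.9 tcp [460.9261 115.921  228.9267] F [ 0.1957  0.2919 -0.0233] op 85.4
zang 42.73931170108128 turn -0.9106882989187284 offset after turn x,y,z [np.float64(-14.55561231737373), np.float64(68.92672744665654), np.float64(11.223441713730608)] tilt -0.9999005820634871 q [-0.7764  0.0978  0.4684  1.9432 -0.0412  1.1237  0.4544]
```

View pics/s2c.png

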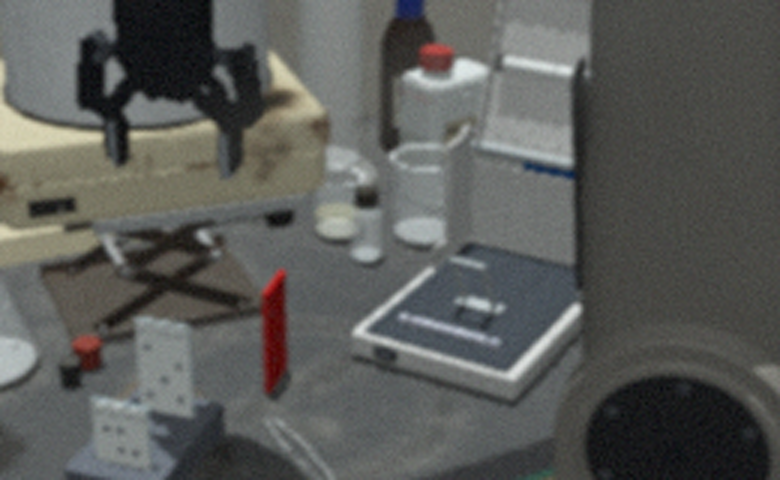

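The view shows the gripper above and beyond the rack, the tall plate at about (235,252), and the stand's lip and rest clear. The robot's arm hides the quadrant side, so I'll look for the index from the top camera later.

Call:
{"method": "apply_moves", "body": {
  "deltas": [
    {"offset": [-14,0,11],"turn": -0.9,"fingers": -1},
    {"offset": [0,0,0],"turn": 0,"fingers": -1},
    {"offset": [0,40,0],"turn": 0,"fingers": -1},
    {"offset": [0,30,0],"turn": 0,"fingers": -1},
    {"offset": [0,10,0],"turn": 0,"fingers": -1},
    {"offset": [0,0,0],"turn": 0,"fingers": -1}
  ]
}}

```text
t: 2.55
tcp_pos: [0.4565, 0.1452, 0.1472]
orientation: [0.656, -0.274, 0.27, -0.649]
contact_force: [-0.0, -0.2, 0.3]
opening: 0.0856
```

```bash
python3 -c "
from h import *
go([.459,.1342,.075],43.65)
"
```

```text
t 2.55 tcp [456.5237 145.1708 147.1561] F [-0.0352 -0.1996  0.3222] op 85.6
zang 44.767859685424874 turn 1.1178596854248894 offset after turn x,y,z [np.float64(9.647351928319837), np.float64(72.15608941664307), np.float64(-5.780833584003603)] tilt -0.9999426391164425 q [-0.7847  0.2035  0.436   2.0321 -0.1019  0.9373  0.486 ]
```

Call:
{"method": "apply_moves", "body": {
  "deltas": [
    {"offset": [4,0,-2.5],"turn": 0.5,"fingers": -1},
    {"offset": [3,0,-1.5],"turn": 0.3,"fingers": -1},
    {"offset": [0,0,0],"turn": 0,"fingers": -1},
    {"offset": [0,0,0],"turn": 0,"fingers": -1}
  ]
}}

```text
t: 2.95
tcp_pos: [0.4611, 0.1384, 0.1508]
orientation: [0.653, -0.277, 0.276, -0.649]
contact_force: [0.2, -0.9, -0.1]
opening: 0.0855
```

```bash
python3 -c "
from h import *
go([.459,.1342,.075],43.65)
"
```

```text
t 2.95 tcp [461.1008 138.408  150.8075] F [ 0.1879 -0.8925 -0.0683] op 85.5
zang 43.98812270439497 turn 0.3381227043949764 offset after turn x,y,z [np.float64(1.5946701882551486), np.float64(75.8075022170357), np.float64(-4.4246649181600874)] tilt -0.9999884757945866 q [-0.7752  0.1995  0.444   2.0278 -0.1024  0.9398  0.4897]
```

Call:
{"method": "apply_moves", "body": {
  "deltas": [
    {"offset": [1,10,-3],"turn": 0.3,"fingers": -1},
    {"offset": [0,10,-1],"turn": 0,"fingers": -1},
    {"offset": [0,8,0],"turn": 0,"fingers": -1},
    {"offset": [0,0,0],"turn": 0,"fingers": -1},
    {"offset": [0,0,0],"turn": 0,"fingers": -1}
  ]
}}

```text
t: 3.45
tcp_pos: [0.4587, 0.1343, 0.1207]
orientation: [0.651, -0.279, 0.278, -0.649]
contact_force: [0.1, 0.1, 0.4]
opening: 0.0857
```

```bash
python3 -c "
from h import *
for i in range(1):go([.459,.1342,.075],43.65)
im=env.grab_frame('scene'); 
c=im[200:310,180:290,::-1]; a=cv2.resize(c,None,fx=4,fy=4,interpolation=2)
go([.459,.1342,.075],43.65)
im=env.grab_frame('top'); 
c=im[180:270,180:270,::-1]; b=cv2.resize(c,None,fx=4,fy=4,interpolation=2)
o=np.zeros((440,800,3),np.uint8);o[:,:440]=a;o[:360,440:]=b;cv2.imwrite('pics/s3.png',o)
"
```

```text
t 3.45 tcp [458.7257 134.2932 120.7243] F [0.098  0.0527 0.4265] op 85.7
zang 43.61801296753468 turn -0.03198703246530954 offset after turn x,y,z [np.float64(0.2568005517449841), np.float64(45.72433782978372), np.float64(0.1341391927456256)] tilt -0.9999915089346749 q [-0.7598  0.2372  0.4392  2.0648 -0.1283  0.8689  0.5133]
t 3.5 tcp [458.618  134.3058 120.7305] F [ 0.2549  0.0723 -0.1934] op 85.3
zang 43.62826528986829 turn -0.021734710131710244 offset after turn x,y,z [np.float64(0.34024478792308166), np.float64(45.73050647986145), np.float64(0.20336836281236298)] tilt -0.9999908306781636 q [-0.7599  0.2371  0.4392  2.0649 -0.1282  0.8691  0.5133]
```

View pics/s3.png

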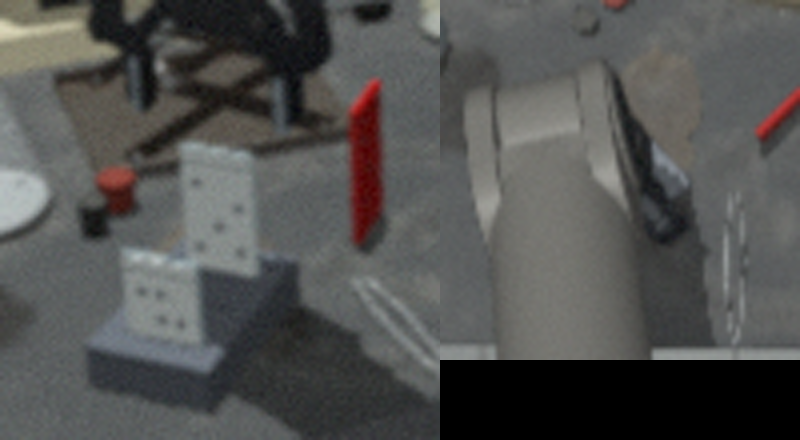

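The fingers straddle the tall plate in the scene view: tips at about (215,226) and (250,232), plate top centre at about (234,237). The red plate and the tweezers are clear. I'll descend and grip.

Call:
{"method": "apply_moves", "body": {
  "deltas": [
    {"offset": [0,10,0],"turn": 0,"fingers": -1},
    {"offset": [0,12,0],"turn": 0,"fingers": -1},
    {"offset": [0,10,0],"turn": 0,"fingers": -1},
    {"offset": [0,5,0],"turn": 0,"fingers": -1},
    {"offset": [0,0,0],"turn": 0,"fingers": -1},
    {"offset": [0,0,0],"turn": 0,"fingers": -1}
  ]
}}

```text
t: 4.15
tcp_pos: [0.4587, 0.1345, 0.0804]
orientation: [0.651, -0.279, 0.278, -0.649]
contact_force: [0.5, -0.1, 1.2]
opening: 0.0853
```

```bash
python3 -c "
from h import *
go([.459,.1342,.075],43.65)
"
```

```text
t 4.15 tcp [458.7    134.4763  80.3883] F [ 0.4866 -0.0625  1.171 ] op 85.3
zang 43.6537378619613 turn 0.0037378619612979946 offset after turn x,y,z [np.float64(0.4070101696826085), np.float64(5.3883340788534735), np.float64(0.02635100056520792)] tilt -0.9999911632302588 q [-0.7375  0.3024  0.4214  2.0979 -0.1712  0.7773  0.5518]
```

Call:
{"method": "apply_moves", "body": {
  "deltas": [
    {"offset": [0,5,0],"turn": 0,"fingers": -1},
    {"offset": [0,0,0],"turn": 0,"fingers": -1},
    {"offset": [0,0,0],"turn": 0,"fingers": 1},
    {"offset": [0,0,0],"turn": 0,"fingers": 1},
    {"offset": [0,0,0],"turn": 0,"fingers": 1},
    {"offset": [0,0,0],"turn": 0,"fingers": 1},
    {"offset": [0,0,0],"turn": 0,"fingers": 1},
    {"offset": [0,0,0],"turn": 0,"fingers": 1}
  ]
}}

```text
t: 4.95
tcp_pos: [0.4598, 0.1349, 0.0763]
orientation: [0.651, -0.278, 0.279, -0.649]
contact_force: [1.0, 0.8, 0.4]
opening: 0.0488
```

```bash
python3 -c "
from h import *
go([.459,.1342,.18],43.65)
"
```

```text
t 4.95 tcp [459.8174 134.9104  76.3312] F [0.9849 0.7654 0.4454] op 48.8
zang 43.65466013808566 turn 0.004660138085654353 offset after turn x,y,z [np.float64(-0.0501918870163125), np.float64(-103.66883051181333), np.float64(-1.0818310603974)] tilt -0.9999983324485011 q [-0.7342  0.3096  0.4187  2.1003 -0.1772  0.7654  0.5572]
```

Call:
{"method": "apply_moves", "body": {
  "deltas": [
    {"offset": [0,-5,0],"turn": 0,"fingers": 1},
    {"offset": [0,-10,0],"turn": 0,"fingers": 1},
    {"offset": [0,-15,0],"turn": 0,"fingers": 1},
    {"offset": [0,-20,0],"turn": 0,"fingers": 1},
    {"offset": [0,-20,0],"turn": 0,"fingers": 1},
    {"offset": [0,-20,0],"turn": 0,"fingers": 1},
    {"offset": [0,-20,0],"turn": 0,"fingers": 1},
    {"offset": [0,-15,0],"turn": 0,"fingers": 1},
    {"offset": [0,-5,0],"turn": 0,"fingers": 1},
    {"offset": [0,0,0],"turn": 0,"fingers": 1}
  ]
}}

```text
t: 5.95
tcp_pos: [0.46, 0.1343, 0.217]
orientation: [-0.649, 0.278, -0.28, 0.65]
contact_force: [0.2, 0.3, -0.8]
opening: 0.0488
```

```bash
python3 -c "
from h import *
L=w(s,[-74,0,0])[0];L[2]=.205
go(L,90-59.03)
"
```

```text
t 5.95 tcp [459.9634 134.2927 216.9781] F [ 0.2155  0.2731 -0.7867] op 48.8
zang 43.551567212193035 turn 12.581567212193022 offset after turn x,y,z [np.float64(241.67426370451415), np.float64(11.978073496649394), np.float64(-144.62904467125853)] tilt -0.9999953715038046 q [-0.7981  0.108   0.4586  1.9608 -0.0528  1.0817  0.4429]
```

Call:
{"method": "apply_moves", "body": {
  "deltas": [
    {"offset": [0,0,0],"turn": 3.5,"fingers": 1},
    {"offset": [10,0,-6],"turn": 4,"fingers": 1},
    {"offset": [20,0,-12],"turn": 3,"fingers": 1},
    {"offset": [25,0,-15],"turn": 0,"fingers": 1},
    {"offset": [25,0,-15],"turn": 0,"fingers": 1},
    {"offset": [25,0,-15],"turn": 0,"fingers": 1},
    {"offset": [25,0,-15],"turn": 0,"fingers": 1},
    {"offset": [20,0,-12],"turn": 0,"fingers": 1},
    {"offset": [10,0,-6],"turn": 0,"fingers": 1},
    {"offset": [0,0,0],"turn": 0,"fingers": 1}
  ]
}}

```text
t: 6.95
tcp_pos: [0.4614, -0.0696, 0.2117]
orientation: [0.622, -0.344, 0.341, -0.615]
contact_force: [-0.1, 1.2, -0.6]
opening: 0.0489
```

```bash
python3 -c "
from h import *
L=w(s,[-74,0,0])[0];L[2]=.205
go(L,90-59.03)
"
```

```text
t 6.95 tcp [461.4344 -69.565  211.7411] F [-0.1065  1.1815 -0.6115] op 48.9
zang 32.0313964969196 turn 1.061396496919599 offset after turn x,y,z [np.float64(66.12218043882231), np.float64(6.741114743363835), np.float64(-40.98730508269838)] tilt -0.999951560767124 q [-0.5519  0.1035  0.6523  1.99   -0.0638  1.0775  0.6876]
```

Call:
{"method": "apply_moves", "body": {
  "deltas": [
    {"offset": [10,0,-6],"turn": 0.5,"fingers": 1},
    {"offset": [16,1,-10],"turn": 0.5,"fingers": 1},
    {"offset": [16,1,-10],"turn": 0,"fingers": 1},
    {"offset": [10,0,-6],"turn": 0,"fingers": 1},
    {"offset": [5,0,-3],"turn": 0,"fingers": 1},
    {"offset": [0,0,0],"turn": 0,"fingers": 1},
    {"offset": [0,0,0],"turn": 0,"fingers": 1}
  ]
}}

```text
t: 7.65
tcp_pos: [0.459, -0.1394, 0.2082]
orientation: [0.619, -0.351, 0.345, -0.612]
contact_force: [-0.4, 0.6, -0.3]
opening: 0.0486
```

```bash
python3 -c "
from h import *
L=w(s,[-74,0,0])[0];L[2]=.205
go(L,90-59.03)
"
```

```text
t 7.65 tcp [ 459.018  -139.4398  208.2103] F [-0.353   0.5749 -0.2895] op 48.6
zang 31.04566591457239 turn 0.07566591457239724 offset after turn x,y,z [np.float64(7.452373181324255), np.float64(3.2103153066347367), np.float64(-2.9586172134473374)] tilt -0.9999109019579924 q [-0.4416  0.1468  0.7103  1.9662 -0.0989  1.0761  0.8532]
```

Call:
{"method": "apply_moves", "body": {
  "deltas": [
    {"offset": [5,10,-2],"turn": 0,"fingers": 1},
    {"offset": [2,20,-1],"turn": 0,"fingers": 1},
    {"offset": [0,20,0],"turn": 0,"fingers": 1},
    {"offset": [0,18,0],"turn": 0,"fingers": 1},
    {"offset": [0,8,0],"turn": 0,"fingers": 1},
    {"offset": [0,0,0],"turn": 0,"fingers": 1},
    {"offset": [0,0,0],"turn": 0,"fingers": 1}
  ]
}}

```text
t: 8.35
tcp_pos: [0.4602, -0.1447, 0.1273]
orientation: [0.62, -0.348, 0.343, -0.613]
contact_force: [0.6, -0.3, 0.5]
opening: 0.0487
```

```bash
python3 -c "
from h import *
L=w(s,[-74,0,0])[0];L[2]=.0943
go(L,90-59.03)
def cr(n,x,y,W,H,k):
    im=env.grab_frame(n)[:,:,::-1];return cv2.resize(im[y:y+H,x:x+W],None,fx=k,fy=k,interpolation=2)
a=cr('scene',285,180,110,90,7);cv2.imwrite('pics/s4.png',a)
print(proj('scene',w(s,[[-80,50,38],[-80,-50,38],[-80,25,30],[-80,-25,30],[-74,25,45],[-74,-25,45]])))
"
```

```text
t 8.35 tcp [ 460.2062 -144.6773  127.3027] F [ 0.6254 -0.2838  0.474 ] op 48.7
zang 31.495126931743183 turn 0.5251269317431877 offset after turn x,y,z [np.float64(2.3501696294015786), np.float64(33.00272073894311), np.float64(-1.282291160427245)] tilt -0.9999175805409032 q [-0.375   0.2736  0.6832  2.0486 -0.2095  0.8998  0.9726]
[[314.4206 233.8637]
 [347.2348 243.0294]
 [322.3218 238.6358]
 [338.6789 243.253 ]
 [323.4823 232.967 ]
 [339.8869 237.4845]]
```

View pics/s4.png

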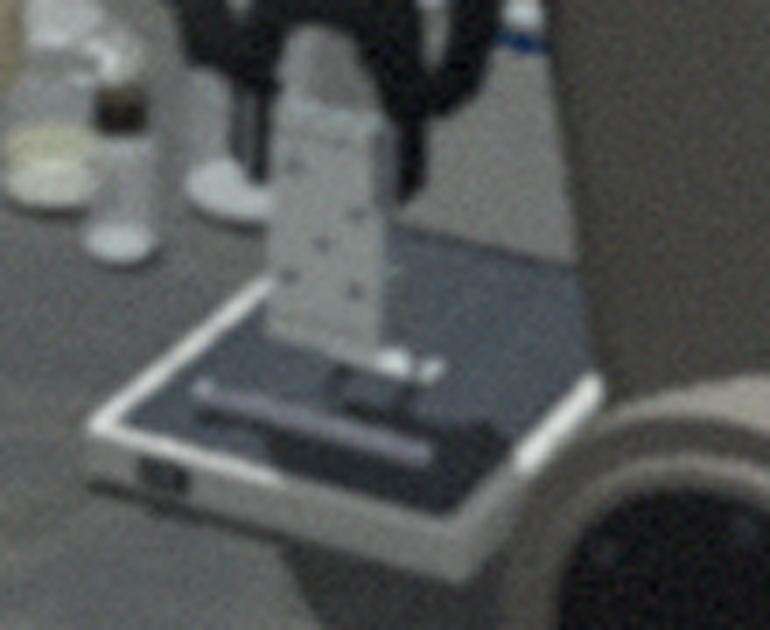

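The plate hangs upright with its coated face to the open front. Its bottom corners are at about (323.6,227) and (339,232.6). The lip runs from (314,235.7) to (345.7,245), and the rest is behind the plate at (343,232). This agrees with the model to about 1 px, so I'll lower it.

Call:
{"method": "apply_moves", "body": {
  "deltas": [
    {"offset": [2,5,-1],"turn": 0.4,"fingers": 1},
    {"offset": [1,8,0],"turn": 0,"fingers": 1},
    {"offset": [0,6,0],"turn": 0,"fingers": 1},
    {"offset": [0,2,0],"turn": 0,"fingers": 1},
    {"offset": [0,0,0],"turn": 0,"fingers": 1},
    {"offset": [0,0,0],"turn": 0,"fingers": 1}
  ]
}}

```text
t: 9.0
tcp_pos: [0.4625, -0.1484, 0.1064]
orientation: [0.618, -0.349, 0.346, -0.613]
contact_force: [0.4, 0.7, -0.8]
opening: 0.049
```

```bash
python3 -c "
from h import *
L=w(s,[-74,0,0])[0];L[2]=.0943
go(L,90-59.03)
"
```

```text
t 9.0 tcp [ 462.5452 -148.3958  106.4193] F [ 0.3886  0.6683 -0.7609] op 49.0
zang 31.087810160406853 turn 0.11781016040686154 offset after turn x,y,z [np.float64(-2.041836774755463), np.float64(12.119267948637976), np.float64(-1.3743373559713787)] tilt -0.9999615908081084 q [-0.3483  0.3118  0.6687  2.0628 -0.2466  0.8522  1.0045]
```

Call:
{"method": "apply_moves", "body": {
  "deltas": [
    {"offset": [-1,3,-1],"turn": 0.1,"fingers": 1},
    {"offset": [0,3,0],"turn": 0,"fingers": 1},
    {"offset": [0,2,0],"turn": 0,"fingers": 1},
    {"offset": [0,1,0],"turn": 0,"fingers": 1},
    {"offset": [0,0,0],"turn": 0,"fingers": 1}
  ]
}}

```text
t: 9.5
tcp_pos: [0.4613, -0.148, 0.097]
orientation: [0.618, -0.35, 0.347, -0.613]
contact_force: [-0.1, 0.5, -0.2]
opening: 0.0488
```

```bash
python3 -c "
from h import *
L=w(s,[-74,0,0])[0];L[2]=.0943
go(L,90-59.03)
"
```

```text
t 9.5 tcp [ 461.2523 -147.9615   96.9593] F [-0.1319  0.4505 -0.2035] op 48.8
zang 30.994437556096685 turn 0.024437556096700064 offset after turn x,y,z [np.float64(-1.0040967710344786), np.float64(2.6593233735934807), np.float64(-0.4892061657589847)] tilt -0.9999675189368974 q [-0.3407  0.3246  0.6615  2.074  -0.2601  0.8303  1.0146]
```

Call:
{"method": "apply_moves", "body": {
  "deltas": [
    {"offset": [0,1.5,0],"turn": 0,"fingers": 1},
    {"offset": [-1,0,0],"turn": 0,"fingers": 1},
    {"offset": [-1,0,0],"turn": 0,"fingers": 1},
    {"offset": [0,0,0],"turn": 0,"fingers": 1}
  ]
}}

```text
t: 9.9
tcp_pos: [0.4603, -0.1461, 0.0954]
orientation: [0.618, -0.349, 0.347, -0.613]
contact_force: [0.0, 0.0, -0.9]
opening: 0.0489
```

```bash
python3 -c "
from h import *
L=w(s,[-74,0,0])[0];L[2]=.0943
go(L,90-59.03)
"
```

```text
t 9.9 tcp [ 460.2602 -146.1407   95.4279] F [ 0.0313  0.027  -0.9148] op 48.9
zang 30.990736559710843 turn 0.020736559710854863 offset after turn x,y,z [np.float64(1.0676047847308139), np.float64(1.1278782704777501), np.float64(-0.5755002444144415)] tilt -0.9999691318518314 q [-0.3436  0.3243  0.6606  2.0787 -0.2608  0.8256  1.0121]
```

Call:
{"method": "apply_moves", "body": {
  "deltas": [
    {"offset": [-1,0,0],"turn": 0,"fingers": 1},
    {"offset": [-1,0,0],"turn": 0,"fingers": 1},
    {"offset": [0,0,0],"turn": 0,"fingers": 1}
  ]
}}

```text
t: 10.2
tcp_pos: [0.4592, -0.1442, 0.0956]
orientation: [0.618, -0.349, 0.347, -0.613]
contact_force: [0.6, -1.0, -0.5]
opening: 0.0491
```

```bash
python3 -c "
from h import *
L=w(s,[-74,0,0])[0];L[2]=.0943
go(L,90-59.03)
"
```

```text
t 10.2 tcp [ 459.2486 -144.2151   95.5668] F [ 0.5792 -0.9667 -0.5105] op 49.1
zang 30.998016758410902 turn 0.028016758410899456 offset after turn x,y,z [np.float64(3.2392359346103414), np.float64(1.2667831630905069), np.float64(-0.6990398806635238)] tilt -0.9999714363946659 q [-0.3483  0.321   0.6611  2.0822 -0.2588  0.8243  1.0073]
```

Call:
{"method": "apply_moves", "body": {
  "deltas": [
    {"offset": [-1,0,0],"turn": 0,"fingers": 1},
    {"offset": [-1,0,0],"turn": 0,"fingers": 1},
    {"offset": [0,0,0],"turn": 0,"fingers": 1}
  ]
}}

```text
t: 10.5
tcp_pos: [0.4588, -0.1434, 0.0958]
orientation: [0.618, -0.348, 0.348, -0.613]
contact_force: [0.3, -1.0, -0.8]
opening: 0.0489
```

```bash
python3 -c "
from h import *
L=w(s,[-74,0,0])[0];L[2]=.0943
go(L,90-59.03)
"
```

```text
t 10.5 tcp [ 458.789  -143.37     95.8084] F [ 0.3427 -1.0054 -0.7863] op 48.9
zang 31.005758617085196 turn 0.035758617085207334 offset after turn x,y,z [np.float64(4.200334683851949), np.float64(1.5084492037491237), np.float64(-0.7398183689864262)] tilt -0.9999707556769846 q [-0.3528  0.318   0.6623  2.0853 -0.2556  0.8213  1.0026]
```

Call:
{"method": "apply_moves", "body": {
  "deltas": [
    {"offset": [0,1.5,0],"turn": 0,"fingers": 1},
    {"offset": [0,1,0],"turn": 0,"fingers": 1},
    {"offset": [0,1,0],"turn": 0,"fingers": 1}
  ]
}}

```text
t: 10.8
tcp_pos: [0.4592, -0.1439, 0.094]
orientation: [0.618, -0.349, 0.348, -0.613]
contact_force: [-3.2, -0.3, 14.1]
opening: 0.0488
```

```bash
python3 -c "
from h import *
L=w(s,[-74,0,0])[0];L[2]=.0943
go(L,90-59.03);print(env.get_obs()['moment'])
"
```

```text
t 10.8 tcp [ 459.2446 -143.9356   94.01  ] F [-3.233  -0.3146 14.0834] op 48.8
zang 30.968556128356987 turn -0.001443871643004968 offset after turn x,y,z [np.float64(3.480946362009437), np.float64(-0.29004199965143584), np.float64(-0.8394496105386422)] tilt -0.9999780816969994 q [-0.3485  0.3222  0.6603  2.0853 -0.2607  0.8182  1.0077]
[ 0.1152  0.8261 -0.0189]
```

Call:
{"method": "apply_moves", "body": {
  "deltas": [
    {"offset": [3,-0.3,0],"turn": 0,"fingers": 1},
    {"offset": [3,0,0],"turn": 0,"fingers": 1},
    {"offset": [3,0,0],"turn": 0,"fingers": 1}
  ]
}}

```text
t: 11.1
tcp_pos: [0.4638, -0.1512, 0.0943]
orientation: [0.617, -0.349, 0.347, -0.613]
contact_force: [0.7, 0.1, 0.1]
opening: 0.0489
```

```bash
python3 -c "
from h import *
L=w(s,[-74,0,0])[0];L[2]=.0943
go(L,90-59.03);print(env.get_obs()['moment'])
im=env.grab_frame('scene')[:,:,::-1];cv2.imwrite('pics/s5.png',cv2.resize(im[180:270,285:395],None,fx=7,fy=7,interpolation=2))
"
```

```text
t 11.1 tcp [ 463.8068 -151.1676   94.325 ] F [0.6623 0.0524 0.0715] op 48.9
zang 30.983765361515353 turn 0.013765361515368113 offset after turn x,y,z [np.float64(-5.067726201564625), np.float64(0.025033994320203257), np.float64(-1.0297484858522385)] tilt -0.9999821332552963 q [-0.3289  0.3342  0.6575  2.0697 -0.2695  0.8257  1.0279]
[ 0.0789 -0.0213 -0.0039]
```

View pics/s5.png

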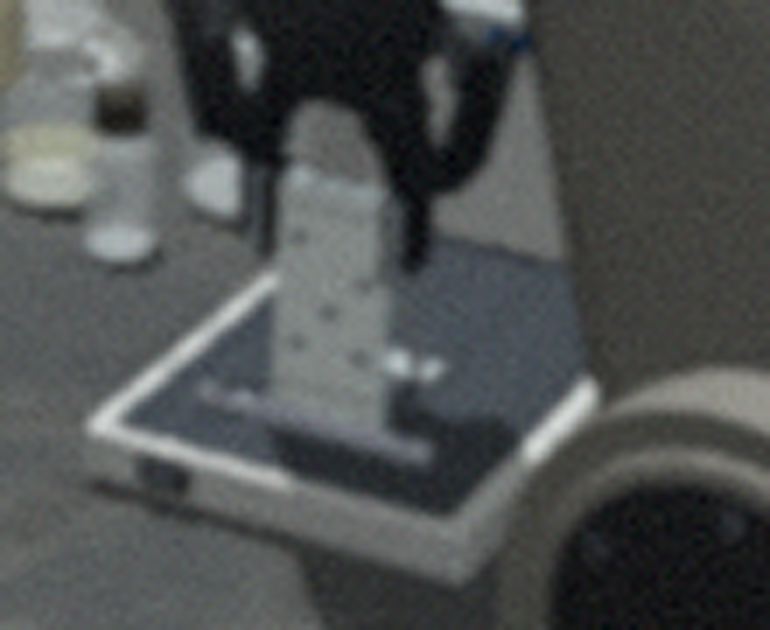

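The plate is upright, coated face to the front, with its foot just behind the lip at (322–340,239). Its top has moved back about 9 mm. I can't tell from this view whether it tilted or slid. I'll follow the arc back, since the bar will force the lean either way.

Call:
{"method": "apply_moves", "body": {
  "deltas": [
    {"offset": [3,0.8,0],"turn": 0,"fingers": 1},
    {"offset": [3,0.8,0],"turn": 0,"fingers": 1},
    {"offset": [3,0.8,0],"turn": 0,"fingers": 1},
    {"offset": [2,0.6,0],"turn": 0,"fingers": 1}
  ]
}}

```text
t: 11.55
tcp_pos: [0.4659, -0.1544, 0.094]
orientation: [-0.614, 0.356, -0.34, 0.617]
contact_force: [-4.2, 4.8, 11.3]
opening: 0.0487
```

```bash
python3 -c "
from h import *
L=w(s,[-74,0,0])[0];L[2]=.0943
go(L,90-59.03);print(env.get_obs()['moment'])
"
```

```text
t 11.55 tcp [ 465.9375 -154.4306   94.0436] F [-4.187   4.7554 11.3162] op 48.7
zang 30.994263143097513 turn 0.024263143097527973 offset after turn x,y,z [np.float64(-8.961922123475109), np.float64(-0.2563509711929479), np.float64(-1.177600761358386)] tilt -0.9997317548811046 q [-0.3016  0.3503  0.6488  2.0493 -0.2896  0.8524  1.0565]
[ 1.1754  1.0964 -0.0037]
```

Call:
{"method": "apply_moves", "body": {
  "deltas": [
    {"offset": [2,1.8,0],"turn": 0,"fingers": 1},
    {"offset": [2,1.8,0],"turn": 0,"fingers": 1},
    {"offset": [2,1.8,0],"turn": 0,"fingers": 1}
  ]
}}

```text
t: 11.85
tcp_pos: [0.4668, -0.1558, 0.0939]
orientation: [-0.611, 0.361, -0.335, 0.619]
contact_force: [-6.7, 5.4, 21.9]
opening: 0.0483
```

```bash
cat >> h.py <<'E'
def lean():
    o=env.get_obs(); M=Rn.from_quat(o["orientation"]).as_matrix(); e=np.array([np.cos(s[2]),np.sin(s[2]),0]);f=np.array([-e[1],e[0],0])
    d=o["tcp_pos"]*1000-np.r_[s[:2]*1000,0]
    print("t %.2f"%o["t"],"stand xyz",d@e,d@f,d[2],"tool lean deg",np.degrees(np.arctan2(-M[:,1]@e,-M[2,1])),np.degrees(np.arctan2(-M[:,1]@f,-M[2,1])),"F stand",o["contact_force"]@e,o["contact_force"]@f,o["contact_force"][2],"zang-31",np.degrees(np.arctan2(M[1,2],M[0,2]))-30.97,"open",o["opening"]*1000)
    return o,M
E
python3 -c "
from h import *
lean()"
```

```text
t 11.85 stand xyz -63.38212292251235 1.2338179335798263 93.88911275473046 tool lean deg 2.2051363294707773 0.4690281708933057 F stand -8.081766874504542 -2.9054807658421336 21.87624662314977 zang-31 0.026905175497550005 open 48.32214536021567
```

Call:
{"method": "apply_moves", "body": {
  "deltas": [
    {"offset": [0,-1.5,0],"turn": 0,"fingers": 1},
    {"offset": [-3,0,0],"turn": 0,"fingers": 1},
    {"offset": [-3,0,0],"turn": 0,"fingers": 1},
    {"offset": [-2,0,0],"turn": 0,"fingers": 1},
    {"offset": [0,0,0],"turn": 0,"fingers": 1}
  ]
}}

```text
t: 12.35
tcp_pos: [0.4621, -0.1483, 0.0953]
orientation: [-0.611, 0.362, -0.335, 0.619]
contact_force: [0.8, 0.0, 0.1]
opening: 0.0488
```

```bash
python3 -c "
from h import *
lean()"
```

```text
t 12.35 stand xyz -72.27938285321507 1.0686683039370521 95.31556596932113 tool lean deg 2.2653235235565354 0.49847308051434097 F stand 0.3885143064239329 0.673129202404373 0.08805975892139395 zang-31 0.02352810566967989 open 48.83534578786291
```

Call:
{"method": "apply_moves", "body": {
  "deltas": [
    {"offset": [-1,0,0],"turn": 0,"fingers": 1},
    {"offset": [-1,0,0],"turn": 0,"fingers": 1},
    {"offset": [0,0,0],"turn": 0,"fingers": 1}
  ]
}}

```text
t: 12.65
tcp_pos: [0.4607, -0.1462, 0.0949]
orientation: [-0.611, 0.362, -0.334, 0.619]
contact_force: [-0.3, 0.6, -0.9]
opening: 0.0486
```

```bash
python3 -c "
from h import *
lean()"
```

```text
t 12.65 stand xyz -74.79390121803146 0.9288228887995431 94.93901190423398 tool lean deg 2.2789503728687577 0.542988974082358 F stand -0.6547924845825025 0.038397948537107394 -0.8839260566564214 zang-31 0.0486749898725094 open 48.61612154728243
```

Call:
{"method": "apply_moves", "body": {
  "deltas": [
    {"offset": [-0.7,0,0],"turn": 0,"fingers": 1},
    {"offset": [0,1.5,0],"turn": 0,"fingers": 1},
    {"offset": [0,2,0],"turn": 0,"fingers": 1},
    {"offset": [3,2,0],"turn": 0,"fingers": 1},
    {"offset": [3,2,0],"turn": 0,"fingers": 1},
    {"offset": [3,2,0],"turn": 0,"fingers": 1},
    {"offset": [3,2,0],"turn": 0,"fingers": 1}
  ]
}}

```text
t: 13.35
tcp_pos: [0.4643, -0.1518, 0.0933]
orientation: [-0.606, 0.368, -0.328, 0.624]
contact_force: [-6.6, 4.5, 20.9]
opening: 0.0485
```

```bash
python3 -c "
from h import *
lean()"
```

```text
t 13.35 stand xyz -68.15458993041825 1.1802601306229918 93.25217034159512 tool lean deg 3.5406718840867306 0.38996593224290044 F stand -7.230062827068043 -3.31764195719095 20.86209094857326 zang-31 -0.005246606187345293 open 48.49104265920546
```

```bash
python3 -c "
from h import *
im=env.grab_frame('scene')[:,:,::-1];cv2.imwrite('pics/s6f.png',im)
a=cv2.resize(im[190:265,300:370],None,fx=8,fy=8,interpolation=2)
cv2.imwrite('pics/s6.png',a)
for L in(0,.1,.2,.3):
  # plate with front-bottom at lip
  rear=np.array([-80+5.5*np.cos(L),30]);u=np.array([np.sin(L),np.cos(L)]);n=np.array([-np.cos(L),np.sin(L)])
  c=[rear+5.5*n,rear+5.5*n+100*u]
  print(L,(proj('scene',w(s,[[q[0],y+1.,q[1]] for q in c for y in(25,-25)]))-[300,190])*8)
print((proj('scene',w(s,[[-83,50,38],[-83,-50,38],[-48.6,18,91],[-48.6,-18,91]]))-[300,190])*8)
"
```

```text
0 [[176.0069 388.3615]
 [306.7659 425.2719]
 [183.5436 125.9618]
 [319.02   159.043 ]]
0.1 [[176.0469 386.9682]
 [306.8309 423.8592]
 [197.4789 115.0373]
 [332.4156 147.7088]]
0.2 [[176.0866 385.5883]
 [306.8953 422.4601]
 [211.0285 107.0341]
 [345.3862 139.348 ]]
0.3 [[176.1254 384.2357]
 [306.9585 421.0886]
 [224.0554 101.9844]
 [357.8015 133.9944]]
[[111.1947 354.4338]
 [374.0158 428.0247]
 [244.0903 200.6965]
 [339.1618 224.7252]]
```

View pics/s6.png

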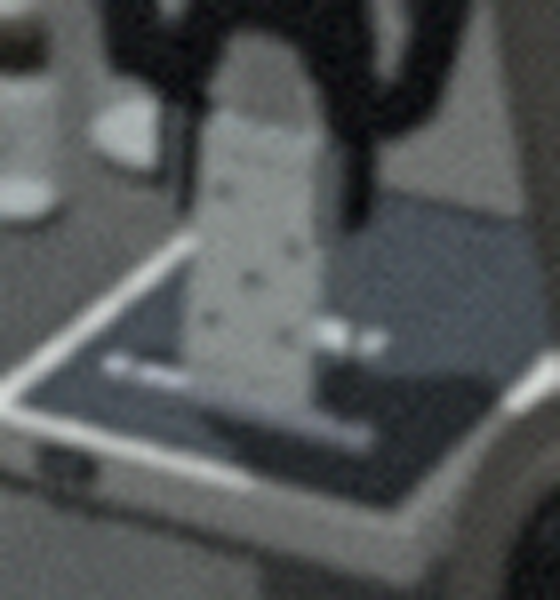

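The plate is leaning back slightly: left edge from crop (205,118) to (184,375), about 0.1 rad, foot still tight behind the lip. The pads do slip in rotation, so I'll continue the press-and-pull arc.

Call:
{"method": "apply_moves", "body": {
  "deltas": [
    {"offset": [3,2,0],"turn": 0,"fingers": 1},
    {"offset": [3,2,0],"turn": 0,"fingers": 1},
    {"offset": [3,2,0],"turn": 0,"fingers": 1},
    {"offset": [3,2,0],"turn": 0,"fingers": 1},
    {"offset": [3,2,0],"turn": 0,"fingers": 1}
  ]
}}

```text
t: 13.9
tcp_pos: [0.4678, -0.1573, 0.092]
orientation: [-0.6, 0.377, -0.319, 0.629]
contact_force: [-2.3, 0.8, 12.6]
opening: 0.0487
```

```bash
python3 -c "
from h import *
lean()"
```

```text
t 13.90 stand xyz -61.59753088624057 1.3417195249669915 92.01120614896224 tool lean deg 5.232010759582321 0.26034968872200664 F stand -1.8595125595926612 -1.5273198289478742 12.58834641730261 zang-31 -0.007626832237633607 open 48.68469045127603
```

Call:
{"method": "apply_moves", "body": {
  "deltas": [
    {"offset": [3,1.8,0],"turn": 0,"fingers": 1},
    {"offset": [3,1.8,0],"turn": 0,"fingers": 1},
    {"offset": [3,1.8,0],"turn": 0,"fingers": 1},
    {"offset": [3,1.8,0],"turn": 0,"fingers": 1},
    {"offset": [3,1.8,0],"turn": 0,"fingers": 1}
  ]
}}

```text
t: 14.4
tcp_pos: [0.4716, -0.1634, 0.0901]
orientation: [-0.595, 0.384, -0.311, 0.634]
contact_force: [-3.0, 2.8, 12.6]
opening: 0.0487
```

```bash
python3 -c "
from h import *
lean()"
```

```text
t 14.40 stand xyz -54.4872718037645 1.4188851961480633 90.10893916417017 tool lean deg 6.715552131291662 0.13838180337351652 F stand -3.9602668875077383 -1.1400154480090552 12.645067408226216 zang-31 0.03879038915983912 open 48.745761327957354
```

Call:
{"method": "apply_moves", "body": {
  "deltas": [
    {"offset": [3,1.5,0],"turn": 0,"fingers": 1},
    {"offset": [3,1.5,0],"turn": 0,"fingers": 1},
    {"offset": [3,1.5,0],"turn": 0,"fingers": 1}
  ]
}}

```text
t: 14.7
tcp_pos: [0.4735, -0.1667, 0.0888]
orientation: [-0.592, 0.388, -0.306, 0.637]
contact_force: [-3.2, 2.5, 12.3]
opening: 0.0484
```

```bash
python3 -c "
from h import *
lean()"
```

```text
t 14.70 stand xyz -50.65135757728316 1.3882239048423406 88.77528171621029 tool lean deg 7.6084929756030935 0.10333799969656625 F stand -3.7466174142559514 -1.4332688054031009 12.345320807860677 zang-31 0.07463746587012565 open 48.39356949603556
```

Call:
{"method": "apply_moves", "body": {
  "deltas": [
    {"offset": [1.5,0,0],"turn": 0,"fingers": 1},
    {"offset": [0,-0.3,0],"turn": 0,"fingers": 1},
    {"offset": [0,0,0],"turn": 0,"fingers": 0.2},
    {"offset": [0,0,0],"turn": 0,"fingers": 0},
    {"offset": [0,0,0],"turn": 0,"fingers": -0.2},
    {"offset": [0,0,0],"turn": 0,"fingers": -0.4},
    {"offset": [0,0,0],"turn": 0,"fingers": -0.6},
    {"offset": [0,0,0],"turn": 0,"fingers": -0.6}
  ]
}}

```text
t: 15.5
tcp_pos: [0.4741, -0.1675, 0.0891]
orientation: [-0.591, 0.389, -0.306, 0.637]
contact_force: [-0.7, 1.1, 0.0]
opening: 0.0682
```

```bash
python3 -c "
from h import *
lean()"
```

```text
t 15.50 stand xyz -49.649902015959476 1.5128701017722108 89.11260866469625 tool lean deg 7.71943046845409 0.09093102769567632 F stand -1.2995719962365815 -0.02404639810111907 0.021360355575796557 zang-31 0.06279544071745846 open 68.19563625593197
```

Call:
{"method": "apply_moves", "body": {
  "deltas": [
    {"offset": [0,-2,0],"turn": 0,"fingers": -1},
    {"offset": [0,-4,0],"turn": 0,"fingers": -1},
    {"offset": [0,-8,0],"turn": 0,"fingers": -1},
    {"offset": [0,-10,0],"turn": 0,"fingers": -1},
    {"offset": [0,-15,0],"turn": 0,"fingers": -1},
    {"offset": [0,-20,0],"turn": 0,"fingers": -1},
    {"offset": [0,-20,0],"turn": 0,"fingers": -1},
    {"offset": [0,-10,0],"turn": 0,"fingers": -1},
    {"offset": [0,0,0],"turn": 0,"fingers": -1}
  ]
}}

```text
t: 16.4
tcp_pos: [0.4814, -0.1793, 0.1852]
orientation: [-0.591, 0.388, -0.307, 0.637]
contact_force: [-0.4, -0.2, -0.6]
opening: 0.0854
```

```bash
python3 -c "
from h import *
o,M=lean(); print(M, o['q'])
im=env.grab_frame('scene')[:,:,::-1];cv2.imwrite('pics/s7f.png',im)
im2=env.grab_frame('top')[:,:,::-1];cv2.imwrite('pics/t7f.png',im2)
a=cv2.resize(im[180:270,300:390],None,fx=4.4,fy=4.4,interpolation=2)
b=cv2.resize(im2[140:260,280:430],None,fx=2.6,fy=2.6,interpolation=2)
o=np.zeros((396,786,3),np.uint8);o[:a.shape[0],:396]=a;o[:312,396:]=b;cv2.imwrite('pics/s7.png',o)
"
```

```text
t 16.40 stand xyz -35.752718772633536 1.650128141830778 185.21516772129232 tool lean deg 7.57320879518327 -0.03822820816460827 F stand -0.06308793228078635 -0.4665940062579013 -0.6326286070544007 zang-31 0.004337882003841997 open 85.38650284657542
[[ 0.5102 -0.0673  0.8574]
 [-0.8499  0.1133  0.5147]
 [-0.1318 -0.9913  0.0007]] [-0.2079  0.3179  0.659   1.8516 -0.2913  1.1637  1.1108]
```

View pics/s7.png

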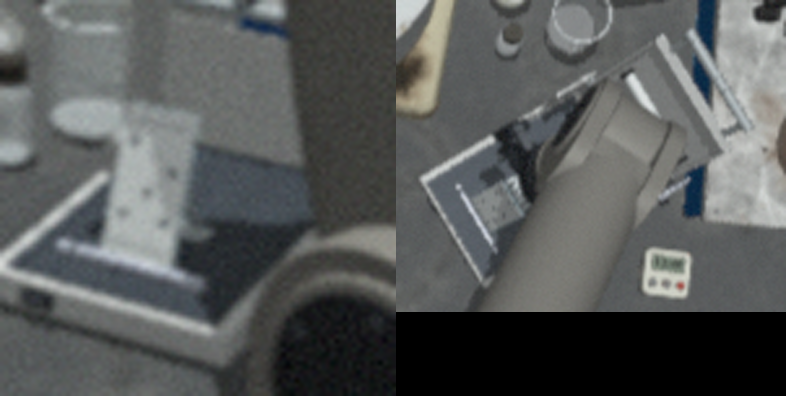

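The tall plate leans on the rest with its coated face to the front and its foot behind the lip, at crop (105–185, 250–270). Now I'll swing the arm off to the right to unmask the index from both cameras.

Call:
{"method": "apply_moves", "body": {
  "deltas": [
    {"offset": [5,-30,-5],"turn": 0,"fingers": -1},
    {"offset": [5,-35,-15],"turn": 0,"fingers": -1},
    {"offset": [10,-30,-25],"turn": 0,"fingers": -1},
    {"offset": [15,-15,-35],"turn": 0,"fingers": -1},
    {"offset": [15,0,-35],"turn": 0,"fingers": -1},
    {"offset": [15,0,-35],"turn": 0,"fingers": -1},
    {"offset": [15,0,-35],"turn": 0,"fingers": -1},
    {"offset": [10,0,-25],"turn": 0,"fingers": -1},
    {"offset": [5,0,-12],"turn": 0,"fingers": -1},
    {"offset": [0,0,0],"turn": 0,"fingers": -1}
  ]
}}

```text
t: 17.5
tcp_pos: [0.3383, -0.3878, 0.2734]
orientation: [-0.593, 0.395, -0.296, 0.637]
contact_force: [0.0, 0.7, 1.1]
opening: 0.0857
```

```bash
python3 -c "
from h import *
o,M=lean(); print(o['tcp_pos'],o['q'])
acc={}
for n in('scene','top'):
    I=[env.grab_frame(n)[:,:,::-1].astype(float) for _ in range(6)]
    acc[n]=np.mean(I,0).astype(np.uint8); cv2.imwrite(f'pics/avg_{n}.png',acc[n])
a=acc['scene'][150:200,350:420]; print(a.mean(),a.std())
a=cv2.resize(acc['scene'][150:210,340:410],None,fx=5.6,fy=5.6,interpolation=2)
b=cv2.resize(acc['top'][195:245,345:395],None,fx=7.8,fy=7.8,interpolation=2)
c=cv2.resize(acc['top'][200:245,295:345],None,fx=4.5,fy=4.5,interpolation=2)
d=cv2.resize(acc['scene'][170:290,200:400],None,fx=1.95,fy=1.95,interpolation=2)
o=np.zeros((596,786,3),np.uint8)
for im,x,y in((a,0,0),(b,396,0),(c,0,340),(d,396,392)):
    im=im[:596-y,:786-x]; o[y:y+im.shape[0],x:x+im.shape[1]]=im
cv2.imwrite('pics/s8.png',o)
"
```

```text
t 17.50 stand xyz 69.3638359263856 -228.30642942314861 273.442321045455 tool lean deg 8.701778944536617 0.874706316280251 F stand -0.572897768757236 0.3477770279402805 1.0533265906287306 zang-31 0.421604171448724 open 85.66843722917288
[ 0.3383 -0.3878  0.2734] [ 0.1365  0.2929  0.8074  1.7063 -0.2125  1.3898  1.5403]
90.11733333333333 33.03938118487338
```

View pics/s8.png

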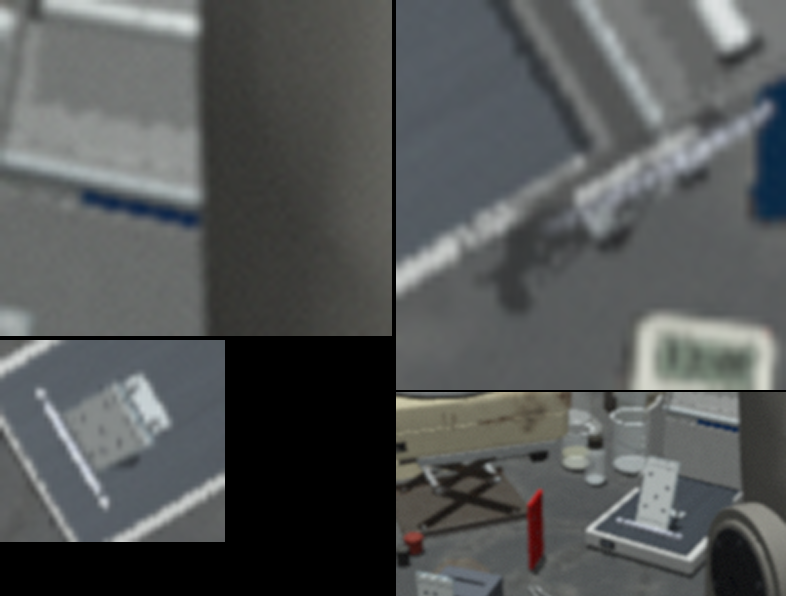

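In the top crop the plate leans on the rest with its foot a few mm behind the lip. The lip line runs (304,211.6)–(318,236.7) and the foot edge (309.4,216)–(316.6,228.4). The shoulder still hides the index in the scene view, for columns above 376. I'll swing further right to unmask it and measure the foot gap from the image profile.

Call:
{"method": "apply_moves", "body": {
  "deltas": [
    {"offset": [8,-10,-25],"turn": 0,"fingers": -1},
    {"offset": [10,-10,-40],"turn": 0,"fingers": -1},
    {"offset": [10,-10,-40],"turn": 0,"fingers": -1},
    {"offset": [10,-10,-40],"turn": 0,"fingers": -1},
    {"offset": [10,0,-40],"turn": 0,"fingers": -1},
    {"offset": [10,0,-40],"turn": 0,"fingers": -1},
    {"offset": [5,0,-20],"turn": 0,"fingers": -1},
    {"offset": [0,0,0],"turn": 0,"fingers": -1}
  ]
}}

```text
t: 18.9
tcp_pos: [0.1673, -0.5789, 0.3077]
orientation: [-0.595, 0.389, -0.292, 0.64]
contact_force: [0.1, 0.1, -0.8]
opening: 0.0853
```

```bash
python3 -c "
from h import *
o,M=lean(); print(o['tcp_pos'],o['q'])
I=np.mean([env.grab_frame('scene')[:,:,::-1].astype(float) for _ in range(4)],0);cv2.imwrite('pics/avg_scene2.png',I)
for r in range(140,215,6): print(r,I[r,360:420:3].mean(1).astype(int))
T=cv2.imread('pics/avg_top.png').astype(np.float32).mean(2)
def prof(z,xs,ys):
    out=[]
    for x in xs:
        p=proj('top',w(s,[[x,y,z] for y in ys])).astype(np.float32)
        out.append(cv2.remap(T,p[:,0].reshape(1,-1),p[:,1].reshape(1,-1),1).mean())
    return np.array(out)
xs=np.arange(-95,-30,2.)
print('plate');[print(int(a),int(b),int(c)) for a,b,c in zip(xs,prof(32,xs,np.arange(-18,19,3)),prof(32,xs,[-45,-41,-37,37,41,45]))]
print('tips/quadrant s8 coords'); 
for L in([110,-84,135],[46,-84,135],[110,-84,199],[65,-84,180]): p=proj('top',w(s,L))[0];print(L,p,(p-[345,195])*7.8+[396,0],proj('scene',w(s,L))[0])
b=back('top',[359.6,232.8],0.);print('blob bench',b)
"
```

```text
t 18.90 stand xyz 145.18743666893542 -473.34919854043574 307.6823206258632 tool lean deg 8.608999872927509 0.8730259989838864 F stand -0.016629517292700135 0.14262048505252953 -0.7677637369430923 zang-31 1.3411073414381605 open 85.26830901886015
[ 0.1673 -0.5789  0.3077] [ 0.6228  0.4725  0.8499  1.4494 -0.2761  1.5081  2.0384]
140 [131 130 119 122 117 113 110 111 110 108 114  78  74  82  86  89  96  95
  99 102]
146 [130 134 132 133 136 135 133 133 132 132 112  63  72  77  87  90  96  83
  63  73]
152 [191 196 185 178 165 145 140 135 135 136  98  67  71  79  86  93  97  71
  64  61]
158 [112 111 112 114 108 110 110  84  57 128 152  61  71  80  89  92  97  60
  64  64]
164 [111 112 113 110 113 113 111 111 115 120 168  57  68  82  89  92 102  53
  63  64]
170 [117 116 112 110 115 113 114 110 131 115  69  56  67  83  91  97  96  55
  62  64]
176 [140 138 142 138 141 140 143 118  77  49  69  55  70  84  94 102  93  57
  64  65]
182 [153 166 160 152 141 137 136 133 110  92  50  56  77  90  96 100  74  63
  64  63]
188 [ 99  78  68  43  46  51  85  89  94  98  56  57  70  84  94 101  69  
[... 514 characters left out ...]
-69 133 95
-67 131 95
-65 130 95
-63 131 95
-61 132 95
-59 132 95
-57 132 95
-55 133 95
-53 132 94
-51 131 94
-49 133 94
-47 132 94
-45 132 94
-43 132 94
-41 131 94
-39 131 94
-37 139 94
-35 148 94
-33 150 94
-31 144 94
tips/quadrant s8 coords
[110, -84, 135] [381.4578 214.6608] [680.371  153.3541] [388.3727 188.3462]
[46, -84, 135] [363.7359 225.1532] [542.1402 235.1947] [379.8863 196.1439]
[110, -84, 199] [386.8823 213.5341] [722.6818 144.5661] [390.3398 167.2411]
[65, -84, 180] [372.3307 221.5109] [609.1796 206.7853] [383.7918 178.7205]
blob bench [ 0.428  -0.3074  0.    ][ WARN:0@6.126] global loadsave.cpp:1063 imwrite_ Unsupported depth image for selected encoder is fallbacked to CV_8U.
```

The foot profile puts the plate's front edge about 3 mm behind the lip, with the lip centre where expected, so I'll leave it. The index is now unmasked, and I'll use the last view on it.

```bash
python3 -c "
from h import *
I=cv2.imread('pics/avg_scene2.png'); k=8.5; x0,y0=352,144
a=cv2.resize(I[y0:y0+70,x0:x0+46],None,fx=k,fy=k,interpolation=2)
a=cv2.convertScaleAbs(a,alpha=1.4,beta=-20); b=a.copy()
P2=lambda L:((proj('scene',w(s,L))-[x0-.5,y0-.5])*k)
for q in P2([[110-64*np.cos(t),-84,135+64*np.sin(t)] for t in np.arange(0,1.6,.1)]): cv2.circle(b,tuple(int(v) for v in q),1,(0,255,255),-1)
for i,t in enumerate((.55,.65,.75,.85,.98)):
    q=P2([[110-76*np.cos(t),-89,135+76*np.sin(t)]])[0]; cv2.circle(b,tuple(int(v) for v in q),2,[(0,0,255),(0,128,255),(0,255,0),(255,255,0),(255,0,255)][i],-1)
q=P2([[110,-89,135]])[0];cv2.circle(b,tuple(int(v) for v in q),3,(255,0,0),-1)
o=np.hstack([a,b])
for i in range(0,70,5): cv2.putText(o,str(y0+i),(0,int(i*k+4)),0,.3,(0,255,255),1)
for i in range(0,46,5): cv2.putText(o,str(x0+i),(int(i*k),590),0,.3,(0,255,255),1)
cv2.imwrite('pics/s9.png',o); print(o.shape)
"
```

```text
(595, 782, 3)
```

View pics/s9.png

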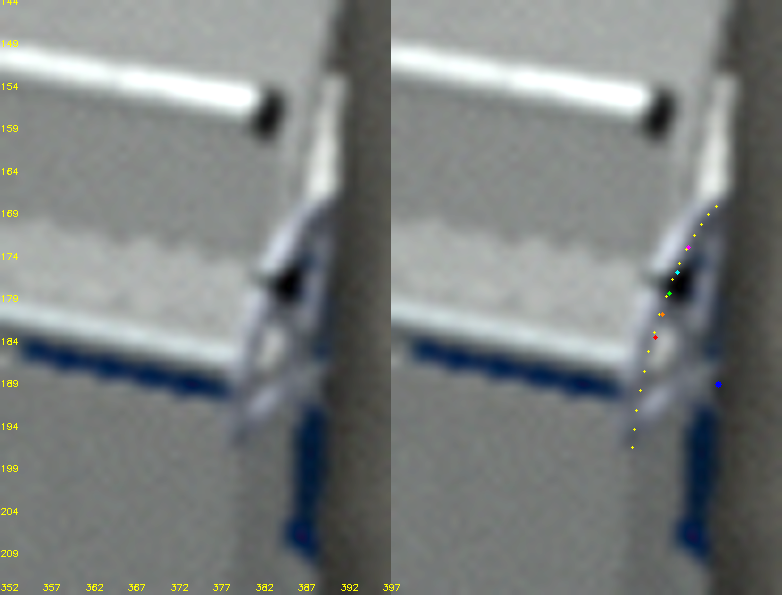

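The last view shows the black index knob at scene (385.3,176.9), with the tab's dark end at about (382,177). The rim of the quadrant runs from (379.5,195) up to (390,167), close to the model arc. I'll refine the angle numerically from local rim registration, with the top view as a cross-check.

```bash
python3 -c "
from h import *
I=cv2.imread('pics/avg_scene2.png').astype(np.float32); G=I.mean(2)
sub=I[172:182,378:394].mean(2); print(sub.astype(int))
wt=np.clip(75-sub,0,None); wt[:, :0]=0
yy,xx=np.mgrid[172:182,378:394]; m=xx<389; wt=wt*m; kn=np.array([(wt*xx).sum(),(wt*yy).sum()])/wt.sum(); print('knob scene',kn)
T=cv2.imread('pics/avg_top.png').mean(2); print('top 364..380 x 218..232'); print(T[218:232,364:382].astype(int))
# radial profiles of lavender-ness (B - R) and gray at plane y=-83
rs=np.arange(50,80,2.)
for t in np.arange(.1,1.5,.2):
    p=proj('scene',w(s,[[110-r*np.cos(t),-83,135+r*np.sin(t)] for r in rs])).astype(np.float32)
    v=cv2.remap(G,p[:,:1],p[:,1:],1).ravel(); c=cv2.remap(I[:,:,0]-I[:,:,2],p[:,:1],p[:,1:],1).ravel()
    print('%.1f'%t,v.astype(int),c.astype(int))
"
```

```text
[[114 112 111 109 112 131 161 162 128  85  78  87  83  65  53  56]
 [116 114 115 112 118 141 166 150 106  77  74  89  83  64  54  56]
 [128 126 121 122 133 156 155 122  82  60  65  83  78  58  53  56]
 [140 139 133 125 133 149 131  85  48  47  68  82  70  54  51  56]
 [143 144 136 118 110 102  77  42  21  49  85  92  69  51  50  55]
 [142 143 137 128 108  81  45  17  20  55  93  94  64  49  48  57]
 [138 141 144 148 138  97  53  27  28  60  93  89  59  46  53  53]
 [140 141 149 157 143 108  72  49  53  74  95  83  56  49  54  57]
 [140 139 146 150 132 103  79  74  79  95 100  77  54  50  50  53]
 [140 140 147 144 121  97  90  81  87  98  97  73  51  49  53  53]]
knob scene [385.7502 176.8544]
top 364..380 x 218..232
[[131 115  96  93  99 118 155 159 163 166 144 146 130 138 112 125 106  73]
 [114  96  88  98 150 167 172 146 142 152 131 136 105  99 102 118  99  85]
 [ 89  86  86 100 162 159 146 129 143 136 102  96  93  85  98  97  94  92]
 [ 76  76  80  93 134 132 124 140 132 101  79  84  84  88  92  92  91  93]
 [ 69  74  92 109 109 142 137 142 125  88  95  92  84  90  91  91  91  92]
[... 737 characters left out ...]
 11 11 10 10 10 10 10  9  8  7  7  5]
0.3 [99 96 94 93 90 88 88 87 86 85 84 83 82 81 76] [ 8  8  8  8  8  8  8  9 10 11 13 15 17 19 22]
0.5 [130 128 125 121 116 113 113 112 112 112 117 122 129 135 141] [ 2  2  3  4  5  6  6  7  8  9 10  9  9  9  8]
0.7 [115 109 105 101  97  96  99 106 113 119 127 134 142 145 146] [ 8  8  8  9  9 10 11 11 12 12 13 13 12 11 10]
0.9 [ 50  41  35  31  31  30  42  57  75 100 125 139 149 155 154] [ 5  4  4  3  2  2  3  5  7  9 10 10 11 11 11]
1.1 [ 33  36  43  55  71  86  99 114 127 137 142 144 144 140 136] [ 5  5  7  9 12 12 11 11 12 12 11 10  9  8  6]
1.3 [ 64  70  76  79  82  85  89  95 107 120 133 138 141 143 143] [20 16 12  9  8  8  9 11 11 12 11  8  5  3  1]
```

Both cameras agree on the index at about 0.80 rad: the scene view gives 0.78–0.82 and the top view 0.79–0.82. Next is the hood, starting with a turn so the jaws run across the bar.

Call:
{"method": "apply_moves", "body": {
  "deltas": [
    {"offset": [0,0,0],"turn": 8.5,"fingers": -1},
    {"offset": [0,-5,0],"turn": 8.5,"fingers": -1},
    {"offset": [0,-10,0],"turn": 8.5,"fingers": -1},
    {"offset": [0,-10,0],"turn": 8.5,"fingers": -1},
    {"offset": [0,-10,0],"turn": 8.5,"fingers": -1},
    {"offset": [0,-10,0],"turn": 8.5,"fingers": -1},
    {"offset": [0,-10,0],"turn": 8.5,"fingers": -1},
    {"offset": [0,-5,0],"turn": 8.5,"fingers": -1},
    {"offset": [0,0,0],"turn": 8.5,"fingers": -1},
    {"offset": [0,0,0],"turn": 8.5,"fingers": -1}
  ]
}}

```text
t: 20.1
tcp_pos: [0.2008, -0.5731, 0.3692]
orientation: [-0.234, 0.72, -0.618, 0.211]
contact_force: [-1.1, 0.1, -0.4]
opening: 0.0854
```

```bash
cat >> h.py <<'E'
def loc(*Xs):
    o,M=lean(); print("q",o["q"],"zang+59",np.degrees(np.arctan2(M[1,2],M[0,2]))+59.03)
    p=o["tcp_pos"]
    for X in Xs: print("to",np.asarray(X),"tool offset mm",M.T@(np.asarray(X)-p)*1000); p=np.asarray(X)
    return o,M
def bar(a,d=0.): return w(s,[110-200*np.cos(a),0,135+200*np.sin(a)])[0]
E
python3 -c "
from h import *
b=bar(1.92); o,M=loc([.42,-.33,.43],b+.019*Rn.from_quat(env.get_obs()['orientation']).as_matrix()[:,1]+[0,0,.08])"
```

```text
t 20.10 stand xyz 157.52089502433458 -441.5975360855229 369.22101807919074 tool lean deg 8.506476959909515 -0.04846807154067632 F stand -0.6392091844454297 -0.8422183390254165 -0.35407060036177995 zang-31 -84.12923986345044 open 85.37327345632559
q [ 0.4434  0.6152  1.2325  1.3322 -0.4954  1.7028  0.6795] zang+59 5.8707601365495705
to [ 0.42 -0.33  0.43] tool offset mm [-321.9404  -45.6973  -71.421 ]
to [ 0.5888 -0.3614  0.3841] tool offset mm [-115.8378   28.6366  131.6846]
```

Call:
{"method": "apply_moves", "body": {
  "deltas": [
    {"offset": [-20,-5,-5],"turn": 3,"fingers": -1},
    {"offset": [-35,-5,-8],"turn": 2.8,"fingers": -1},
    {"offset": [-40,-6,-10],"turn": 0,"fingers": -1},
    {"offset": [-40,-6,-10],"turn": 0,"fingers": -1},
    {"offset": [-40,-6,-10],"turn": 0,"fingers": -1},
    {"offset": [-40,-6,-10],"turn": 0,"fingers": -1},
    {"offset": [-30,-5,-8],"turn": 0,"fingers": -1},
    {"offset": [-15,0,-4],"turn": 0,"fingers": -1},
    {"offset": [0,0,0],"turn": 0,"fingers": -1}
  ]
}}

```text
t: 21.0
tcp_pos: [0.4133, -0.3645, 0.4184]
orientation: [-0.208, 0.731, -0.623, 0.186]
contact_force: [-0.6, 0.5, 0.3]
opening: 0.0853
```

```bash
python3 -c "
from h import *
b=bar(1.92); y=Rn.from_quat(env.get_obs()['orientation']).as_matrix()[:,1]; o,M=loc(b+.019*y-.06*y)
print(M)"
```

```text
t 21.00 stand xyz 87.98883107893843 -152.0899869213094 418.40880832001443 tool lean deg 8.87120298371925 -0.5197088684600232 F stand -0.7966345544259926 -0.27401086341048764 0.3336096223018814 zang-31 -88.4041485141684 open 85.31600087452841
q [-0.1677  0.5351  1.3788  1.3837 -0.5167  1.7901  0.1413] zang+59 1.5958514858316022
to [ 0.5932 -0.3694  0.3634] tool offset mm [-148.4491   40.7501  108.1994]
[[-0.8438 -0.0717  0.5319]
 [-0.5365  0.1368 -0.8327]
 [-0.0131 -0.988  -0.1539]]
```

Call:
{"method": "apply_moves", "body": {
  "deltas": [
    {"offset": [-15,0,8],"turn": 0.8,"fingers": -1},
    {"offset": [-25,0,18],"turn": 0.8,"fingers": -1},
    {"offset": [-25,0,20],"turn": 0,"fingers": -1},
    {"offset": [-15,0,12],"turn": 0,"fingers": -1}
  ]
}}

```text
t: 21.4
tcp_pos: [0.5145, -0.3714, 0.4106]
orientation: [-0.196, 0.734, -0.625, 0.177]
contact_force: [0.9, 0.4, 1.5]
opening: 0.0857
```

```bash
python3 -c "
from h import *
b=bar(1.92); y=Rn.from_quat(env.get_obs()['orientation']).as_matrix()[:,1]; o,M=loc(b+.019*y-.06*y)"
```

```text
t 21.40 stand xyz 145.9901156667543 -68.83990217301609 410.6368058874193 tool lean deg 8.911689881976407 -0.8684164581797319 F stand 0.0885014241691818 0.9999347900868653 1.4655310779901034 zang-31 -90.21266122302168 open 85.69867794352729
q [-0.046   0.6752  1.2761  1.1805 -0.6588  1.8561  0.0191] zang+59 -0.21266122302169066
to [ 0.593  -0.3695  0.3634] tool offset mm [-67.78    41.6452  45.3824]
```

Call:
{"method": "apply_moves", "body": {
  "deltas": [
    {"offset": [-15,12,10],"turn": 0,"fingers": -1},
    {"offset": [-20,12,14],"turn": 0,"fingers": -1},
    {"offset": [-15,8,10],"turn": 0,"fingers": -1},
    {"offset": [-4,3,3],"turn": 0,"fingers": -1},
    {"offset": [0,0,0],"turn": 0,"fingers": -1}
  ]
}}

```text
t: 21.9
tcp_pos: [0.5823, -0.3717, 0.3637]
orientation: [-0.196, 0.736, -0.624, 0.175]
contact_force: [-0.1, 0.1, 0.0]
opening: 0.0855
```

```bash
python3 -c "
from h import *
b=bar(1.92); y=Rn.from_quat(env.get_obs()['orientation']).as_matrix()[:,1]; o,M=loc(b+.019*y-.06*y,b+.019*y)"
```

```text
t 21.90 stand xyz 181.1802213505482 -10.84982745663114 363.71389774496464 tool lean deg 9.17543607363724 -0.7880318122135216 F stand -0.11117324664733161 -0.01312382601429335 0.030609225420304212 zang-31 -90.36375553047677 open 85.48661093506811
q [-0.0011  0.7808  1.2135  1.0992 -0.7447  1.8339 -0.0469] zang+59 -0.363755530476773
to [ 0.5931 -0.3697  0.3634] tool offset mm [-10.32    -0.1549   3.7231]
to [ 0.5889 -0.3611  0.3042] tool offset mm [-0. 60. -0.]
```

Call:
{"method": "apply_moves", "body": {
  "deltas": [
    {"offset": [-6,0,2],"turn": -0.3,"fingers": -1},
    {"offset": [-3,10,1],"turn": 0,"fingers": -1},
    {"offset": [0,14,0],"turn": 0,"fingers": -1},
    {"offset": [0,12,0],"turn": 0,"fingers": -1},
    {"offset": [0,5,0],"turn": 0,"fingers": -1},
    {"offset": [0,0,0],"turn": 0,"fingers": -1}
  ]
}}

```text
t: 22.5
tcp_pos: [0.5864, -0.3644, 0.3232]
orientation: [-0.196, 0.735, -0.625, 0.176]
contact_force: [-0.5, 0.4, -0.7]
opening: 0.0857
```

```bash
python3 -c "
from h import *
b=bar(1.92); y=Rn.from_quat(env.get_obs()['orientation']).as_matrix()[:,1]; o,M=loc(b+.019*y)"
```

```text
t 22.50 stand xyz 177.02836958273755 -3.6159960739260106 323.1859180618002 tool lean deg 9.027542250605695 -0.9200647409638579 F stand -0.6170042010054194 -0.15469079024150473 -0.7162414877042781 zang-31 -90.289676462525 open 85.66479406823076
q [-0.0384  0.7979  1.2096  1.181  -0.7539  1.7592 -0.0305] zang+59 -0.28967646252500145
to [ 0.589  -0.3611  0.3042] tool offset mm [-3.6222 19.0911  1.4062]
```

Call:
{"method": "apply_moves", "body": {
  "deltas": [
    {"offset": [-2,8,1],"turn": 0,"fingers": -1},
    {"offset": [-1,6,0],"turn": 0,"fingers": -1},
    {"offset": [0,2,0],"turn": 0,"fingers": -1},
    {"offset": [0,0,0],"turn": 0,"fingers": -1}
  ]
}}

```text
t: 22.9
tcp_pos: [0.5887, -0.3615, 0.3069]
orientation: [-0.195, 0.735, -0.625, 0.177]
contact_force: [0.1, -0.5, -0.2]
opening: 0.0855
```

```bash
python3 -c "
from h import *
b=bar(1.92); y=Rn.from_quat(env.get_obs()['orientation']).as_matrix()[:,1]; o,M=loc(b+.019*y)"
```

```text
t 22.90 stand xyz 175.67936487638377 -0.1892889547340605 306.9333934774111 tool lean deg 8.943958284535313 -0.9513858462600877 F stand 0.5161360447224083 -0.19040442903882496 -0.19818056216917987 zang-31 -90.28948014636137 open 85.46648990737785
q [-0.0509  0.8066  1.2064  1.2095 -0.7597  1.7305 -0.0256] zang+59 -0.2894801463613703
to [ 0.589  -0.3611  0.3042] tool offset mm [-0.4566  2.7765  0.228 ]
```

Call:
{"method": "apply_moves", "body": {
  "deltas": [
    {"offset": [0,1,0],"turn": 0,"fingers": 1},
    {"offset": [0,0,0],"turn": 0,"fingers": 1},
    {"offset": [0,0,0],"turn": 0,"fingers": 1},
    {"offset": [0,0,0],"turn": 0,"fingers": 1},
    {"offset": [0,0,0],"turn": 0,"fingers": 1},
    {"offset": [0,0,0],"turn": 0,"fingers": 1},
    {"offset": [0,0,0],"turn": 0,"fingers": 1},
    {"offset": [0,0,0],"turn": 0,"fingers": 1}
  ]
}}

```text
t: 23.7
tcp_pos: [0.5885, -0.3617, 0.3069]
orientation: [-0.195, 0.734, -0.626, 0.177]
contact_force: [0.9, 0.3, -0.2]
opening: 0.0097
```

```bash
python3 -c "
from h import *
b=bar(1.92); y=Rn.from_quat(env.get_obs()['orientation']).as_matrix()[:,1]; o,M=loc(b+.019*y)"
```

```text
t 23.70 stand xyz 175.76655012454478 -0.4550973512311881 306.873650480889 tool lean deg 8.898360963099819 -0.9700924204099732 F stand 0.22289759372368825 0.9170615658504508 -0.15370434551118972 zang-31 -90.27509076365638 open 9.713054041834821
q [-0.0512  0.8062  1.2067  1.2106 -0.7597  1.7293 -0.0248] zang+59 -0.2750907636563795
to [ 0.589  -0.3611  0.3042] tool offset mm [-0.728   2.7357  0.1443]
```

Call:
{"method": "apply_moves", "body": {
  "deltas": [
    {"offset": [0,-0.8,-4],"turn": 0,"fingers": 1},
    {"offset": [0,-1.5,-8],"turn": 0,"fingers": 1},
    {"offset": [0,-1.5,-10],"turn": 0,"fingers": 1},
    {"offset": [0,-1,-10],"turn": 0,"fingers": 1},
    {"offset": [0,-0.5,-6],"turn": 0,"fingers": 1}
  ]
}}

```text
t: 24.2
tcp_pos: [0.5693, -0.33, 0.3174]
orientation: [-0.195, 0.732, -0.628, 0.177]
contact_force: [0.5, -0.3, -3.4]
opening: 0.0099
```

```bash
cat >> h.py <<'E'
def hood(tgt=None):
    o,M=lean(); e=np.array([np.cos(s[2]),np.sin(s[2]),0])
    K=17.; Yr=np.array([-.1547,-.988])   # parked tool y in (stand x,z)
    f=lambda p,y:p-K*y
    ref=f(np.array([175.77,306.87]),Yr); d=o["tcp_pos"]*1000-np.r_[s[:2]*1000,0]
    Y=np.array([M[:,1]@e,M[2,1]]); b=f(np.array([d@e,d[2]]),Y)
    h=ref-200*np.array([-np.cos(1.92),np.sin(1.92)])
    v=b-h; a=np.arctan2(v[1],-v[0]); print("hood angle %.4f"%a,"radius %.1f"%np.hypot(*v),"q",o["q"])
    if tgt is not None:
        q=h+200*np.array([-np.cos(tgt),np.sin(tgt)])-b; D=np.array([q[0]*e[0],q[0]*e[1],q[1]]); print("to",tgt,"tool offset",M.T@D)
E
python3 -c "
from h import *
hood(1.5)"
```

```text
t 24.20 stand xyz 138.71047789352932 -0.5662331789383956 317.39351631629575 tool lean deg 8.550515784961556 -0.9169795389887434 F stand 0.5124838965877119 0.28389554830474084 -3.367441175901554 zang-31 -90.28810043877922 open 9.880527394590969
hood angle 1.7271 radius 200.9 q [-0.1462  0.7533  1.2495  1.2998 -0.7258  1.7067 -0.0301]
to 1.5 tool offset [  0.3178   5.7297 -45.0631]
```

Call:
{"method": "apply_moves", "body": {
  "deltas": [
    {"offset": [0,0,-10],"turn": 0,"fingers": 1},
    {"offset": [0,1,-12],"turn": 0,"fingers": 1},
    {"offset": [0,2,-12],"turn": 0,"fingers": 1},
    {"offset": [0,2.5,-10],"turn": 0,"fingers": 1},
    {"offset": [0,2.5,-8],"turn": 0,"fingers": 1}
  ]
}}

```text
t: 24.7
tcp_pos: [0.5402, -0.2819, 0.3196]
orientation: [-0.194, 0.731, -0.629, 0.178]
contact_force: [0.1, -0.9, 0.7]
opening: 0.0097
```

```bash
python3 -c "
from h import *
hood(1.2)"
```

```text
t 24.70 stand xyz 82.52467460032476 -0.7368882852872884 319.55480998465373 tool lean deg 8.327520633205342 -1.0076946229506178 F stand 0.7938453710289783 -0.3794829850211077 0.7076553254227077 zang-31 -90.26561079625372 open 9.680097125919842
hood angle 1.4469 radius 202.2 q [-0.299   0.6844  1.3169  1.4386 -0.6828  1.66   -0.0451]
to 1.2 tool offset [  0.5738  20.9529 -44.9244]
```

Call:
{"method": "apply_moves", "body": {
  "deltas": [
    {"offset": [0,3,-9],"turn": 0,"fingers": 1},
    {"offset": [0,4,-10],"turn": 0,"fingers": 1},
    {"offset": [0,5,-10],"turn": 0,"fingers": 1},
    {"offset": [0,5,-8],"turn": 0,"fingers": 1}
  ]
}}

```text
t: 25.1
tcp_pos: [0.5188, -0.2465, 0.3105]
orientation: [-0.193, 0.73, -0.63, 0.179]
contact_force: [0.1, -1.8, 3.4]
opening: 0.0098
```

```bash
python3 -c "
from h import *
hood(1.0)"
```

```text
t 25.10 stand xyz 41.092180503821766 -0.8164340806948805 310.5099112667744 tool lean deg 8.155798829371893 -1.124140556159071 F stand 1.5972674442331345 -0.8649097736969329 3.354821310869766 zang-31 -90.25456628780228 open 9.785636648745664
hood angle 1.2369 radius 202.8 q [-0.42    0.6365  1.3623  1.5475 -0.6526  1.6072 -0.0666]
to 1.0 tool offset [  0.7317  28.9633 -37.8644]
```

Call:
{"method": "apply_moves", "body": {
  "deltas": [
    {"offset": [0,6,-8],"turn": 0,"fingers": 1},
    {"offset": [0,7,-9],"turn": 0,"fingers": 1},
    {"offset": [0,7,-8],"turn": 0,"fingers": 1}
  ]
}}

```text
t: 25.4
tcp_pos: [0.5028, -0.2199, 0.2954]
orientation: [-0.193, 0.732, -0.629, 0.179]
contact_force: [-0.9, 1.4, 7.5]
opening: 0.0098
```

```bash
cat >> h.py <<'E'
def hood2(tgt):
    from scipy.optimize import brentq
    o,M=lean(); e=np.array([np.cos(s[2]),np.sin(s[2]),0]); ref=np.array([175.77,306.87])+17*np.array([.1547,.988])
    d=o["tcp_pos"]*1000-np.r_[s[:2]*1000,0]; Y=np.array([M[:,1]@e,M[2,1]]); h=ref-200*np.array([-np.cos(1.92),np.sin(1.92)])
    v=lambda K:np.array([d@e,d[2]])-K*Y-h
    K=brentq(lambda K:np.hypot(*v(K))-200,-10,40); u=v(K); a=np.arctan2(u[1],-u[0])
    q=200*np.array([-np.cos(tgt),np.sin(tgt)])-u
    print("K %.1f angle %.4f"%(K,a),"q3 q6",o["q"][[2,5]],"to",tgt,M.T@np.array([q[0]*e[0],q[0]*e[1],q[1]]),"max|qd|",abs(o["joint_velocities"]).max())
E
python3 -c "
from h import *
hood(.8);hood2(.8)"
```

```text
t 25.40 stand xyz 10.093046756481074 -0.899973498205383 295.3935671290627 tool lean deg 8.349918587240392 -1.1781189105480632 F stand -1.6404990477957444 -0.020619982356070897 7.4959388565111 zang-31 -90.23807485143894 open 9.755746437700171
hood angle 1.0664 radius 201.6 q [-0.5066  0.6029  1.3837  1.6326 -0.632   1.5575 -0.0885]
to 0.8 tool offset [  0.9415  38.7333 -36.692 ]
t 25.40 stand xyz 10.093046756481074 -0.899973498205383 295.3935671290627 tool lean deg 8.349918587240392 -1.1781189105480632 F stand -1.6404990477957444 -0.020619982356070897 7.4959388565111 zang-31 -90.23807485143894 open 9.755746437700171
K 15.0 angle 1.0604 q3 q6 [1.3837 1.5575] to 0.8 [  0.9012  36.7547 -36.6922] max|qd| 0.27985090259967976
```

Call:
{"method": "apply_moves", "body": {
  "deltas": [
    {"offset": [0,6,-7],"turn": 0,"fingers": 1},
    {"offset": [0,7,-8],"turn": 0,"fingers": 1},
    {"offset": [0,6,-6],"turn": 0,"fingers": 1},
    {"offset": [0,3,-3],"turn": 0,"fingers": 1},
    {"offset": [0,0,0],"turn": 0,"fingers": 1}
  ]
}}

```text
t: 25.9
tcp_pos: [0.4866, -0.1931, 0.2737]
orientation: [-0.194, 0.732, -0.628, 0.179]
contact_force: [-1.0, -1.8, 1.8]
opening: 0.0093
```

```bash
python3 -c "
from h import *
hood2(.8)
S=np.mean([env.grab_frame('scene')[:,:,::-1].astype(float) for _ in range(2)],0);cv2.imwrite('pics/hs.png',S.astype(np.uint8))
T=np.mean([env.grab_frame('top')[:,:,::-1].astype(float) for _ in range(2)],0);cv2.imwrite('pics/ht.png',T.astype(np.uint8))
print(S[168:186,376:392].mean(2).astype(int)); print(T[214:230,362:382].mean(2).astype(int))
"
```

```text
t 25.90 stand xyz -21.255751252513708 -1.0113306594756635 273.7451851399826 tool lean deg 8.496817055209652 -1.0658907310907713 F stand 1.0607868016125825 -1.7849519285745343 1.8231759953001976 zang-31 -90.22030578535015 open 9.267285912657332
K 15.0 angle 0.8697 q3 q6 [1.3981 1.4951] to 0.8 [ 0.2325 10.7769 -8.8329] max|qd| 0.008012727596485933
[[101 104  98 100 102 103 102 102 103 102 103 102  93  85  77  68]
 [ 99  97 101  99 105 100 105 100 103 106 102 104 101  88  80  72]
 [101  99 104 102 102 105 102  98 102 100 106 102 101  99  90  76]
 [ 96  98 100  99 101 104  98 103 102 100 106 104 106 102  97  84]
 [ 95  93  95 100 103  98 102 102 103 101 102 106 101 104 101  85]
 [ 93  93  95 100  99 102 101 101 102 102  99 107 103 102 102  90]
 [ 92  92  98  93 100 101 100 100 102 103 102 103  99 107 104  99]
 [ 89  87  95  96  97 100 100 104 100 102 102  99 105 103 106 101]
 [ 87  91  90  95  96  96 100  97 102  99 103 100 102 103 105 103]
 [ 88  90  89  91  93  96 104 101 100  97 101 101 102 101 101 104]
 [ 82  88  88  85  92  97  98  99 100  98 102 100 100 105 101 102]
 [ 84  87  86  
[... 1115 characters left out ...]
 118 122
  122 122]
 [117 117 115 113 112 109 109 105 103 100  98  99  98 108 113 115 118 116
  117 106]
 [117 117 112 112 108 108 106 102 101  98  93  92  99 107 111 114 112 107
  103  94]
 [114 111 111 110 106 105 102 100  95  93  89  93 103 107 110 110  99  94
   94  89]
 [113 111 109 106 102 101  99  95  91  91  87  96 100 104  96  99  91  90
   90  90]
 [111 107 105 104 102  99  96  90  88  84  88  95  96  95  90  89  90  91
   91  90]
 [108 105 103 100  98  94  90  86  81  81  83  89  89  92  88  91  91  91
   91  88]
 [104 102  98  96  92  88  87  83  77  85  85  92  90  89  90  92  90  91
   90  90]
 [103  99  94  93  90  85  84  84  84  91  91  91  91  90  88  92  90  91
   91  90]]
```

```bash
python3 -c "
from h import *
f=lambda q,r=76:np.r_[proj('scene',w(s,[110-r*np.cos(q[0]),-89-q[1],135+r*np.sin(q[0])]))[0]-[385.4,177.0],proj('top',w(s,[110-r*np.cos(q[0]),-89-q[1],135+r*np.sin(q[0])]))[0]-[372.8,225.3]]
for r in(73,76,79):
  k=least_squares(f,[.8,3.],kwargs={'r':r});print(r,k.x,k.fun)
k=least_squares(lambda q:f(q[:2],q[2]),[.8,3.,76]);print(k.x,k.fun)
hood2(.80)
"
```

```text
73 [0.8038 2.7577] [ 0.5533  0.3385 -0.1571 -0.6488]
76 [0.8046 3.1133] [ 0.4691 -0.1551 -0.5128 -0.2171]
79 [0.8054 3.4683] [ 0.3842 -0.6507 -0.8701  0.2161]
[ 0.8044  3.0341 75.3317] [ 0.4879 -0.045  -0.4335 -0.3134]
t 26.10 stand xyz -20.439128281917416 -1.010004347854563 274.41888794559014 tool lean deg 8.464707689232853 -1.0893231171345594 F stand 0.26345740956651564 -0.5465358457547286 1.14942230002222 zang-31 -90.24621164225658 open 9.493435778542434
K 15.0 angle 0.8750 q3 q6 [1.3982 1.4962] to 0.8 [ 0.2587 11.5626 -9.5389] max|qd| 0.003924140686034626
```

Triangulating the knob from both cameras gives 0.804 rad, with the fitted radius at 75.3 mm against the stated 76. I'll ease down to it.

Call:
{"method": "apply_moves", "body": {
  "deltas": [
    {"offset": [0,4,-3],"turn": 0,"fingers": 1},
    {"offset": [0,4,-3.5],"turn": 0,"fingers": 1},
    {"offset": [0,1.5,-1.5],"turn": 0,"fingers": 1},
    {"offset": [0,0,0],"turn": 0,"fingers": 1},
    {"offset": [0,0,0],"turn": 0,"fingers": 1}
  ]
}}

```text
t: 26.6
tcp_pos: [0.482, -0.1853, 0.2652]
orientation: [-0.194, 0.732, -0.628, 0.178]
contact_force: [-0.4, -0.2, -0.1]
opening: 0.0096
```

```bash
python3 -c "
from h import *
hood2(.805)"
```

```text
t 26.60 stand xyz -30.29300793300501 -1.0023648261852947 265.2357138447526 tool lean deg 8.48794435689669 -1.0723070698702113 F stand -0.03726331515429242 -0.41019332964252664 -0.13153903700640476 zang-31 -90.28354098016368 open 9.613348325761704
K 15.5 angle 0.8094 q3 q6 [1.401  1.4723] to 0.805 [ 0.0156  0.6998 -0.5421] max|qd| 0.006674739857469443
```

Call:
{"method": "apply_moves", "body": {
  "deltas": [
    {"offset": [0,0.7,-0.5],"turn": 0,"fingers": 1},
    {"offset": [0,0,0],"turn": 0,"fingers": 1},
    {"offset": [0,0,0],"turn": 0,"fingers": 1},
    {"offset": [0,0,0],"turn": 0,"fingers": 1}
  ]
}}

```text
t: 27.0
tcp_pos: [0.4816, -0.1848, 0.2646]
orientation: [-0.194, 0.732, -0.628, 0.178]
contact_force: [-1.2, -0.5, 0.2]
opening: 0.0098
```

```bash
python3 -c "
from h import *
hood2(.805)
S=np.mean([env.grab_frame('scene')[:,:,::-1].astype(float) for _ in range(4)],0)
A=cv2.imread('pics/avg_scene2.png').astype(float); B=cv2.imread('pics/scene0.png').astype(float)
D=abs(S-A).mean(2)
print('plate patch diff',D[195:250,318:348].mean(),D[195:250,318:348].max(),'rack/short',abs(S-B).mean(2)[258:300,200:228].mean(),'red',abs(S-B).mean(2)[218:262,264:278].mean())
g=lambda I:I[200:250:4,316:352:3].mean(2).astype(int); print(g(S)); print(g(A))
hood2(.805)
"
```

```text
t 27.00 stand xyz -30.958626884753336 -1.0027923449755736 264.56957701141465 tool lean deg 8.503124117916897 -1.0614691905166684 F stand -0.21492018019474587 -1.3053516214510745 0.1965202556299982 zang-31 -90.28368677223403 open 9.815393466635573
K 15.5 angle 0.8049 q3 q6 [1.401 1.471] to 0.805 [-0.0004 -0.0178  0.0137] max|qd| 0.0020831235543375707
plate patch diff 13.884494949494949 106.16666666666667 rack/short 3.2565901360544216 red 3.087527056277056
[[120 124 117 112 105  90  90  91  39  53  60  61]
 [167 170 169 166 145 168 144 130  79  46  56  61]
 [164 164 165 161 164 168 164 163 133  51  55  59]
 [ 72  59  69 114 165 145 173 176 145 120  42  57]
 [ 90  93  95  97 170 173 173 175 156 107  36  54]
 [ 91 103 177 128 174 175 175 167 140  78  41  42]
 [149 172  73 145 173 165 157 175 164  72  39  41]
 [ 95  76  76 163 141 176 175 172 128  73  43  40]
 [ 74  76  86 171 174 174 172 164 136  96  93  46]
 [123 163 154 169 166 162 161 170  89  37  40  41]
 [ 79  77  79  96 130 172 193 173  62  36  41  41]
 [114  82  77  77  78  76  74  71  91 105  76  39]
 [111 134 165 175 130  99  77
[... 338 characters left out ...]
  70 136 165 158 150 163 162  83  71  73]
 [ 90  69  71 154 135 163 163 164 146  75  76  73]
 [ 72  70  80 163 164 163 164 153 151 131 147  75]
 [118 156 149 161 157 154 155 161  94  47  67  73]
 [ 74  72  73  87 122 165 185 164  68  42  67  74]
 [104  76  74  74  75  72  72  73  96 116 106  73]
 [101 129 157 169 123  88  72  73  69  74  73  72]]
t 27.20 stand xyz -30.935243518618925 -1.0280763133644704 264.5824697115117 tool lean deg 8.498770134120546 -1.0627749677563343 F stand 0.9646805546894195 -0.3329662423833886 -0.09467559312219193 zang-31 -90.28720206565049 open 9.69160248771702
K 15.5 angle 0.8051 q3 q6 [1.4011 1.4709] to 0.805 [ 0.0002  0.0082 -0.0063] max|qd| 0.0029818211767610107
```

The plate pattern matches the earlier picture except for the hood's shadow. The rack, short plate and red plate are unchanged, and the hood is steady at 0.805 with almost no force. Handing in.

```bash
python3 -c "
from cell import env
print(env.close_job())"
```

```text
the job is handed in; nothing more can be done
None
```

I put the tall plate in the viewing stand, swung the lamp hood to the index, and handed the job in at about 27 s, still holding the hood. `close_job` gave no verdict.

**Plate:** It leans on the wire rest, released, with the coated face to the open front and about 1 mm off centre. It would not turn freely in the grip, so I pressed its foot on the deck and drew the top back before letting go. Its foot is about 3 mm behind the lip by an image profile, not touching it. Reading the picture by eye gave nearer 6 mm. The lean is therefore probably slightly under the nominal 22 degrees.

**Hood:** It is held by its bar at about 0.805 rad, worked out from the tool's travel since the parked stop at 1.92. The index, located with both cameras, came out at 0.804. Separate readings ran from 0.78 to 0.84. The arm hid the pointer and index at the end, so I could not check the line-up by eye.

**Last checks:**
- The hold was steady, with force on the tool about 1 N.
- The plate looked unchanged after the hood swing apart from the hood's shadow.
- The short plate, rack and red look-alike had not moved.
- I did not recheck the wash bottle, vial, timer and tweezers at the end. I planned the arm's path to stay clear of the objects near it.

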